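Pack the hole saw and close its case

ROBOT

A 7-joint arm with a two-finger parallel gripper is mounted at the origin on the work surface. World frame = base frame: x ahead of the robot, y to its left, z up, the work surface at z = 0. Lengths are in m, angles in rad, forces in N, time in s.
With the tool pointing down it reaches from about 0.4 to 0.85 m from the base axis. Payload 4.5 kg.
Tool frame: the origin (TCP) lies on the centre line of the jaws, within the pads' length; the fingertips stand 8 mm ahead of it and the grasp point (between the pads) lies 11 mm behind it; z points along the fingers, y is the line along which they close (so a half turn about z gives the same grasp; the last joint's range is limited). The gripper opens to 88 mm and grips with 3 to 60 N. Pads are 18 mm wide; open, the fingers measure 123 mm over their backs; the gripper's body (75 mm by 187 mm) begins 45 mm behind the grasp point.
Start: joints at [1.206, 0.689, -0.195, 1.565, 0.157, 0.902, -0.215], TCP at [0.243, -0.576, 0.247] pointing down, gripper open.
Joint ranges: [-3.01, 3.01], [-0.46, 2.08], [-1.47, 1.51], [0.13, 2.56], [-1, 4.14], [0.04, 2.09], [-2.66, 2.66]. Speed limits (rad/s): [2.57, 2.57, 3.14, 3.14, 3.14, 3.14, 3.14].

INTERFACE

Orientations are given as a unit quaternion [x, y, z, w].
In Python, from plant import * gives the robot as it stands.
- The arm moves only by the shell command python3 -m creep 'ROWS' [FORCE]. ROWS is JSON, a list of rows, each an object with "dp": the shift along the tool's x, y, z in cm, a list of three; "twist": the turn, a rotation vector about the tool's x, y, z in degrees, a list of three; "grip": the opening, from 0 (shut) to 1 (fully open). A call has 1 to 10 rows; each row shifts and turns the commanded pose from where the row before left it, along the tool's axes as they then stand; what a row does not reach is not made up. A row lasts 1/12 s, in which the tool goes at most 41.7 mm and 7.16 degrees, less where a joint would pass 70% of its speed; a pose out of reach is approached as far as the arm can. A call with a gripper value outside its range is refused whole. The fingers move at their own pace and stop on an object; FORCE is the grip in N (left out, the last holds). Time passes only in rows, so rows that do not move let the fingers close. It gives the time, the measured TCP pose, the force, the opening and the grip force at its end, in the units of the state.
- observe(): the state, without advancing time (a new reading comes with each control period).
- capture(name): name is "side" or "top" or "wrist"; returns a dict with "img" (400x640x3 uint8, blue, green, red), "mtx" (3x3 intrinsics, pixels), "D" ([k1, k2, p1, p2, k3] as OpenCV has them; the pictures are not rectified), "extrinsics" (4x4, takes a point from camera to world coordinates); the wrist camera has in their place "T_tool_cam" (4x4, takes a point from camera to tool coordinates, whose origin is the TCP and whose axes are the flange's). Camera axes: x right, y down, z forward; pixel columns grow to the right and rows downward; lengths in m; the calibration is good to about 2 mm. A picture is of the moment at which its call begins: read the wrist's pose just before it. There is no depth.
- job_done(): hands the job in; it is judged then, once.
Trained networks look in the newest picture that a camera, given by its name, has taken for a name from the list of things; names that differ only in an ending like _2 or _b are one class to them, and where a whole thing is asked for, a point or a joint stands for the part that bears it (a point fixed in the world has none). Each returns a list of dicts, best first, with "score" (0 to 1); they miss things now and then, are a little off and sometimes report something else, mostly with a low value. They report only what shows in the picture. A call takes as long as a camera call. They do not tell look-alikes from the thing itself.
- find_in(thing, camera): "extent" ([left, top, right, bottom] in pixels, round what is visible of it).
- mark_of(thing, camera): "uv" ([column, row] in pixels: a listed point, or the origin of a listed thing).
The state is a dict: "clock": time; "joint_pos": joint angles; "qvel": joint speeds; "joint_torque": joint torques, N m; "tcp_pos": TCP position; "orientation": TCP orientation; "force": force on the tool from outside, world axes, zero at the start; "wrist_torque": the same for the moment, N m; "gripper_width": opening from 0.0 (shut) to 1.0 (fully open); "grasp_force": force on a finger pad.
Only numpy, scipy, OpenCV 4.12 (cv2) and the standard library are available. Lean on these libraries where they do the work, as an engineer would, in place of code of your own. Each camera call takes 0.05 s, during which the arm holds its last target. There are 200 camera calls.

TASK

Put the loose hole saw away, standing on its teeth with the shank up, in the free bay of the plywood case. Then close the case: hook the cover's end under the steel lip and let it down until it lies flat and fully home in the rim, and swing the hold-down clamp over and press it down gently until its foot bears on the cover and stays bearing. Set things down rather than letting them drop, do not force the cover or ram the clamp, and leave the other things on the bench where they are.

Things in the scene. Friction and masses are not known exactly. Their poses are not given: they have to be found in the camera images.
- case: Open plywood case, fixed, 204 mm long (x -104 to +100), 138 wide (y). Origin: centre of its underside; +x from its lip end to its clamp end, z up. Inside: x +-82, y +-52, floor 8 mm up; a cross divider at x = 0 (6 mm thick, top 63 mm up) makes two bays; a smaller hole saw stands in the lip-side bay and stays there. The rim that carries the cover is 86 mm above the bench.
- bay (a point): Centre of the free bay's floor, on the clamp side of the divider (case x = +42.5 mm, 8 mm above the bench). The bay is 79 mm (case x) by 104 mm (case y), its floor 78 mm below the rim. Axes as the case's.
- rim (a point): Centre of the rim plane (case x = y = 0, 86 mm up); axes as the case's. The cover drops into a recess on the rim: from a near stop face at x = -92 mm to a far stop face at x = +92 (far stop 8 mm thick, its top 13 mm above the rim), between side cheeks at y = +-63 that rise 6 mm above the rim.
- lip (a point): Middle of the free lower edge of the steel lip (case x = -78 mm, 106 mm above the bench: 20 mm above the rim). The lip, 7 mm thick and 110 mm wide, overhangs the recess by 14 mm, back to the near stop face. The cover does not go in level: its low end goes under the lip first, tilted, up to the stop, then the other end drops in front of the far stop.
- clamp_hinge (a point): Hinge axis of the hold-down clamp, at the far end of the case (case x = +126 mm, 116 mm above the bench); it runs along the case's y between two steel bracket plates (24 mm long in x, outer faces at y = +-19 mm, top 128 mm above the bench).
- clamp (a joint): Angle of the hold-down clamp about its hinge. 0: bar level, pointing to case -x over the cover; 1.57: straight up; more: leaning back, away from the case (stop at 2.2). Stiff: it stays where it is left; turning it takes about 2 to 4 N at the bar's end. With the cover home, its foot meets the cover somewhere between -0.13 and +0.13, depending on the foot's setting.
- bar: The clamp's steel bar, with its foot: 20 mm wide, 12 thick, 96 from the hinge axis (its origin) to the free end, along its -x. 71 mm from the axis a rubber foot (16 across) on a screwed spindle stands out of the bar's underside by 5 to 23 mm: set differently each time and not measured, so how far down the bar must go has to be felt.
- clamp_tip (a point): Middle of the clamp bar's free end, 96 mm from the hinge axis.
- cover: Loose plywood cover, a plate 180 mm (x) by 120 mm (y) by 10 mm thick, with a wooden grip bar on top, in the middle: 16 mm (x) by 90 mm (y), from 10 to 44 mm above the underside. Both ends are alike. Origin: centre of its underside; z up. 280 g. At the start it lies flat on the bench on one side of the case.
- saw: Loose hole saw, standing on the bench on the other side of the case: dark steel cup 60 mm across and 32 mm high, a hub 26 mm across from 32 to 40 mm, and a round shank 12 mm across from 40 to 68 mm. Origin: centre of its underside; z along the shank, up. About 250 g.
- offcut: Bystander: pine block 140 x 70 x 35 mm; origin at the centre of its underside.
- sander: Bystander: cork sanding block 110 x 60 x 35 mm; origin at the centre of its underside.
- mallet: Bystander: hammer lying on the bench; origin under its middle.
- brush: Bystander: bench brush lying on the bench; origin under its middle.
- jar: Bystander: clear jar 72 mm across, 100 mm high; origin at the centre of its underside.
- square: Bystander: try square, stock 110 mm, blade 160 mm, 18 mm high; origin under the stock's middle.
There are look-alikes about, which are no part of the job. Leave any blue or turquoise look-alike of the saw alone.

How it is judged:
On the way, in this order (a step that is already met when the one before it is completed fails the run):
1. the hole saw stands in the free bay (x of saw in the frame of bay between -0.02 and 0.02 m and y of saw in the frame of bay between -0.035 and 0.035 m and z of saw in the frame of bay below 0.006 m and angle between saw's own z axis and vertical below 0.15 rad), for 0.2 s.
2. with the saw in the bay, the cover lies level and home in the rim, its end under the lip (all of step 1 and z of cover in the frame of case between 0.083 and 0.0895 m and angle between cover's own z axis and vertical below 0.03 rad and x of cover in the frame of case between -0.006 and 0.006 m and y of cover in the frame of case between -0.008 and 0.008 m and angle between the x axis of cover and the x axis of case, either way round below 0.08 rad), for 0.2 s.
At the end, for the whole second after the job is handed in: Hole saw upright (0.15 rad) on the free bay's floor; cover in the recess, end under the lip, underside within 3.5 mm of the rim, level within 0.03 rad, centred within 6 mm (x), 8 mm (y), 0.08 rad; clamp below 0.2 rad, bearing on the cover with over 0.8 N; saw and cover at rest (all of step 2 and value of joint clamp below 0.2 rad and contact force between bar and cover above 0.8 N and linear speed of each of cover, saw below 0.02 m/s); the robot touches nothing.
It fails at once if the cover is let fall (faster than 0.6 m/s out of the fingers) (contact force between the fingers and cover below 0.2 N and linear speed of cover above 0.6 m/s).
It fails at once if the hole saw is let fall (faster than 0.8 m/s out of the fingers) (contact force between the fingers and saw below 0.2 N and linear speed of saw above 0.8 m/s).
It fails at once if the cover is forced (more than 100 N between cover and case) (contact force between cover and case above 100 N).
It fails at once if the clamp is rammed onto the cover (foot force over 45 N) (contact force between bar and cover above 45 N).
It fails at once if another thing on the bench is pushed more than 30 mm (distance of any of offcut, sander, mallet, brush, jar, square from where it was at the start of the episode above 0.03 m).
It also fails if it takes over 72 s, if anything falls off the work surface, if the arm or the gripper's body presses on something with over 40 N, if the wrist force passes 120 N, or if a joint passes its speed limit or range.

## Working session

There is one attempt and no reset: what is moved stays moved. The work goes in short steps, Python scripts to look and compute and a shell command to move; the robot and the scene stay as the last step left them, time stands still between calls to the robot, and variables do not carry over. Pictures are saved under pics/ and viewed, at most 10 in all, crops included, and the job is handed in when it is done.

```bash
ls; mkdir -p pics; cat > h.py <<'E'
from plant import *
import numpy as np, cv2
from scipy.spatial.transform import Rotation as R
def ray(c,uv):
    p=cv2.undistortPoints(np.array([[uv]],float),np.array(c["mtx"]),np.array(c["D"]))[0,0]
    T=np.array(c["extrinsics"]) if "extrinsics" in c else tool()@np.array(c["T_tool_cam"])
    d=T[:3,:3]@[p[0],p[1],1]; return T[:3,3],d
def tool():
    s=observe();T=np.eye(4);T[:3,:3]=R.from_quat(s["orientation"]).as_matrix();T[:3,3]=s["tcp_pos"];return T
def onz(c,uv,z):
    o,d=ray(c,uv);return o+d*(z-o[2])/d[2]
def proj(c,P):
    T=np.linalg.inv(np.array(c["extrinsics"]) if "extrinsics" in c else tool()@np.array(c["T_tool_cam"]))
    return cv2.projectPoints(np.array(P,float).reshape(-1,3),cv2.Rodrigues(T[:3,:3])[0],T[:3,3],np.array(c["mtx"]),np.array(c["D"]))[0][:,0]
E
python3 - <<'E'
from h import *
np.set_printoptions(precision=3,suppress=True)
Z=dict(case=0,bay=.008,rim=.086,lip=.106,clamp_hinge=.116,clamp_tip=.2,cover=0,saw=0,mallet=0,jar=0,offcut=0,sander=0,brush=0,square=0)
for n in("top","side"):
    c=capture(n);cv2.imwrite(f"pics/{n}0.png",c["img"])
    print(n,np.array(c["extrinsics"])[:3].tolist())
    for t,z in Z.items():
        print(t,[(round(r["score"],2),np.round(r["uv"]).tolist(),onz(c,r["uv"],z)[:2]) for r in mark_of(t,n)[:3]])
print(observe())
E
```

```text
pics
top [[-0.005600090875326959, -0.9893395925410793, 0.14551910394459885, 0.37739728099864], [-0.999975677627542, 0.004935445214957076, -0.004928035497865184, -0.0007787568966865187], [0.00415729906623773, -0.1455431620213779, -0.9893431683967363, 1.254297924516405]]
case [(0.68, [334.0, 213.0], array([ 0.501, -0.064])), (0.27, [141.0, 209.0], array([0.519, 0.56 ]))]
bay [(0.62, [338.0, 204.0], array([ 0.53 , -0.078]))]
rim [(0.66, [244.0, 138.0], array([0.73 , 0.219])), (0.65, [335.0, 214.0], array([ 0.491, -0.062])), (0.38, [333.0, 218.0], array([ 0.479, -0.056]))]
lip [(0.59, [329.0, 236.0], array([ 0.423, -0.043]))]
clamp_hinge [(0.72, [341.0, 173.0], array([ 0.61 , -0.082])), (0.61, [212.0, 191.0], array([0.558, 0.303])), (0.49, [484.0, 210.0], array([ 0.498, -0.502]))]
clamp_tip [(0.46, [348.0, 151.0], array([ 0.657, -0.097]))]
cover [(0.79, [210.0, 193.0], array([0.57, 0.34]))]
saw [(0.8, [440.0, 205.0], array([ 0.527, -0.411])), (0.75, [406.0, 205.0], array([ 0.528, -0.301])), (0.74, [417.0, 240.0], array([ 0.414, -0.332]))]
mallet [(0.71, [487.0, 208.0], array([ 0.515, -0.
[... 1562 characters left out ...]
, [312.0, 294.0], array([ 0.305, -0.233]))]
brush [(0.51, [238.0, 140.0], array([0.519, 0.563]))]
square [(0.7, [400.0, 209.0], array([ 0.795, -0.149])), (0.38, [327.0, 231.0], array([ 0.511, -0.055]))]
{'clock': 1.5, 'joint_pos': array([ 1.206,  0.689, -0.195,  1.565,  0.157,  0.902, -0.215]), 'qvel': array([-0.   ,  0.001,  0.   , -0.001, -0.001, -0.002, -0.   ]), 'joint_torque': array([ -0.001, -52.749,  -1.267, -15.374,  -0.052,  -0.001,   0.   ]), 'tcp_pos': array([ 0.243, -0.576,  0.247]), 'orientation': array([0.98 , 0.198, 0.   , 0.   ]), 'force': array([ 0.701, -0.011, -0.597]), 'wrist_torque': array([-0.004,  0.066, -0.012]), 'grasp_force': 0.0, 'gripper_width': 0.9980096625901758}
```

View pics/top0.png

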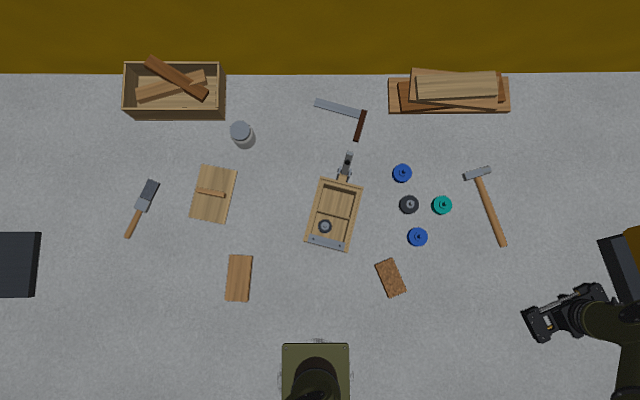

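View pics/side0.png

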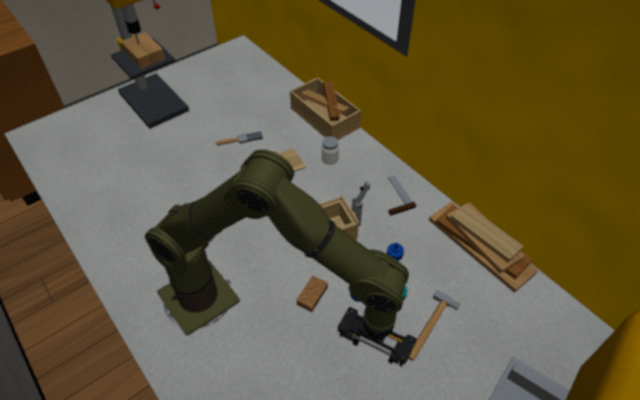

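```bash
cat >> h.py <<'E'
def go(P=None,yaw=None,Rm=None):
    """print tool-frame shift (cm) and twist (deg) from measured pose to world target (down-pointing with tool x at yaw, or Rm)"""
    T=tool();np.set_printoptions(precision=2,suppress=True)
    if P is not None: print("dp",T[:3,:3].T@(np.array(P)-T[:3,3])*100)
    if yaw is not None: Rm=np.array([[np.cos(yaw),np.sin(yaw),0],[np.sin(yaw),-np.cos(yaw),0],[0,0,-1]])
    if Rm is not None: print("twist",R.from_matrix(T[:3,:3].T@Rm).as_rotvec(True),"dp after twist",Rm.T@(np.array(P)-T[:3,3])*100 if P is not None else "")
E
python3 -m creep '[{"dp":[3.4,-1.5,0]},{"dp":[3.4,-1.5,0]},{"dp":[3.4,-1.5,0]},{"dp":[3.4,-1.5,0]},{"dp":[3.4,-1.5,0]},{"dp":[3.4,-1.5,0]},{"dp":[3.4,-1.5,0]},{"dp":[3.4,-1.5,0]},{"dp":[3.4,-1.5,0]},{"dp":[3.4,-1.5,0]}]' 20
python3 -m creep '[{"twist":[0,0,7]},{"twist":[0,0,7]},{"twist":[0,0,7]},{"twist":[0,0,7]},{"twist":[0,0,6.3]},{"grip":0.6},{}]'
python3 - <<'E'
from h import *
print(np.round(tool(),3))
c=capture("wrist");cv2.imwrite("pics/w1.png",c["img"]);print(np.round(c["T_tool_cam"],3))
for t,z in dict(saw=0,lip=.106,rim=.086,bay=.008,clamp_hinge=.116,case=0,clamp_tip=.2).items():
    print(t,[(round(r["score"],2),np.round(r["uv"]).tolist(),onz(c,r["uv"],z)[:2].round(3)) for r in mark_of(t,"wrist")[:4]])
E
```

```text
[[ 0.922  0.388  0.     0.243]
 [ 0.388 -0.922 -0.    -0.576]
 [ 0.     0.    -1.     0.247]
 [ 0.     0.     0.     1.   ]]
[[ 0.    -0.965 -0.261  0.067]
 [ 1.     0.001 -0.    -0.002]
 [ 0.    -0.261  0.965 -0.139]
 [ 0.     0.     0.     1.   ]]
saw []
lip []
rim []
bay []
clamp_hinge []
case []
clamp_tip []invalid input at $[0]: expected keys dp, twist, grip
invalid input at $[0]: expected keys dp, twist, grip
```

View pics/w1.png

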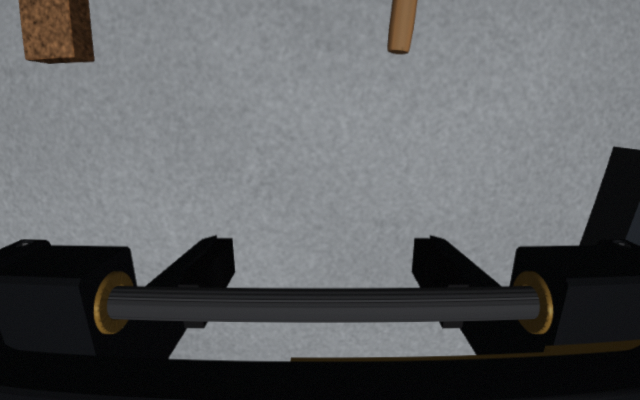

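The move was refused because every row needs all its keys. The wrist view shows only the cork block at (55,30) and the hammer handle at (400,40). I'll resend the move with full rows.

```bash

python3 -m creep '[{"dp":[3.4,-1.5,0],"twist":[0,0,0],"grip":0.6},{"dp":[3.4,-1.5,0],"twist":[0,0,0],"grip":0.6},{"dp":[3.4,-1.5,0],"twist":[0,0,0],"grip":0.6},{"dp":[3.4,-1.5,0],"twist":[0,0,0],"grip":0.6},{"dp":[3.4,-1.5,0],"twist":[0,0,0],"grip":0.6},{"dp":[3.4,-1.5,0],"twist":[0,0,0],"grip":0.6},{"dp":[3.4,-1.5,0],"twist":[0,0,0],"grip":0.6},{"dp":[3.4,-1.5,0],"twist":[0,0,0],"grip":0.6},{"dp":[3.4,-1.5,0],"twist":[0,0,0],"grip":0.6}]' 20
python3 -m creep '[{"dp":[0,0,0],"twist":[0,0,7],"grip":0.6},{"dp":[0,0,0],"twist":[0,0,7],"grip":0.6},{"dp":[0,0,0],"twist":[0,0,7],"grip":0.6},{"dp":[0,0,0],"twist":[0,0,7],"grip":0.6},{"dp":[0,0,0],"twist":[0,0,6.3],"grip":0.6},{"dp":[0,0,0],"twist":[0,0,0],"grip":0.6},{"dp":[0,0,0],"twist":[0,0,0],"grip":0.6}]'
python3 - <<'E'
from h import *
print(np.round(tool(),3))
c=capture("wrist");cv2.imwrite("pics/w2.png",c["img"])
for t,z in dict(saw=0,lip=.106,rim=.086,bay=.008,clamp_hinge=.116,case=0,clamp_tip=.2).items():
    print(t,[(round(r["score"],2),np.round(r["uv"]).tolist(),onz(c,r["uv"],z)[:2].round(3)) for r in mark_of(t,"wrist")[:4]])
E
```

```text
clock: 2.65
tcp_pos: [0.4734, -0.3313, 0.2469]
orientation: [0.98, 0.198, 0.0, 0.0]
force: [-0.1, -1.0, 0.0]
gripper_width: 0.6
grasp_force: 0.0
clock: 3.23
tcp_pos: [0.4724, -0.3326, 0.2468]
orientation: [0.995, -0.098, -0.0, 0.0]
force: [0.6, 0.7, 0.2]
gripper_width: 0.599
grasp_force: 0.0
[[ 0.981 -0.195 -0.     0.472]
 [-0.195 -0.981 -0.    -0.333]
 [-0.     0.    -1.     0.247]
 [ 0.     0.     0.     1.   ]]
saw [(0.94, [250.0, 40.0], array([ 0.632, -0.281])), (0.89, [376.0, 110.0], array([ 0.53 , -0.405])), (0.77, [320.0, 210.0], array([ 0.426, -0.318]))]
lip []
rim [(0.96, [56.0, 215.0], array([ 0.497, -0.058]))]
bay [(0.72, [101.0, 164.0], array([ 0.536, -0.07 ]))]
clamp_hinge [(0.79, [9.0, 89.0], array([ 0.616, -0.087]))]
case [(0.73, [105.0, 196.0], array([ 0.497, -0.055]))]
clamp_tip [(0.65, [53.0, 218.0], array([ 0.511, -0.165])), (0.52, [108.0, 194.0], array([ 0.518, -0.208]))]
```

View pics/w2.png

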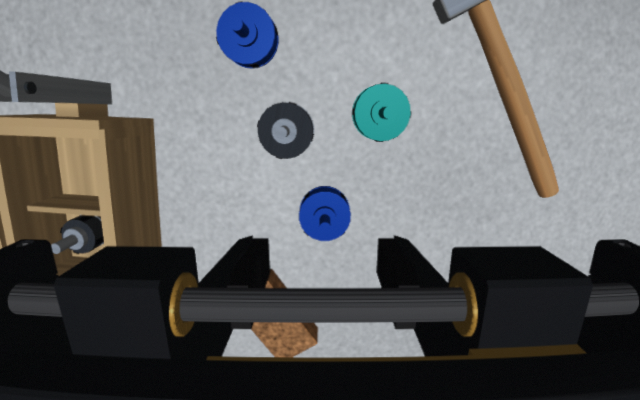

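The dark saw is at (285,130), with its hub and shank at about (285,131). Blue and turquoise look-alikes surround it. I'll work out the grasp point.

```bash
python3 - <<'E'
from h import *
i=cv2.imread("pics/w2.png").astype(int)
c=capture("wrist")
sub=i[95:165,250:320];ys,xs=np.nonzero((sub.max(2)<75))
ct=(cv2.minEnclosingCircle(np.c_[xs,ys].astype(np.float32)));uv=np.array(ct[0])+[250,95];print("cup",ct,uv,onz(c,uv,.02))
ys,xs=np.nonzero((sub.max(2)>=75)&(np.hypot(*(np.indices(sub.shape[:2])-35))<18))
uv=np.array([xs.mean()+250,ys.mean()+95]);P=onz(c,uv,.045);print("hub",uv,P)
print([onz(c,r["uv"],0) for r in mark_of("saw","wrist")])
go([P[0],P[1],.25])
E
```

```text
cup ((35.04929733276367, 35.06572723388672), 28.226335525512695) [285.04929733 130.06572723] [ 0.52883966 -0.2999613   0.02      ]
hub [283.58458647 130.76691729] [ 0.52901923 -0.30136948  0.045     ]
[array([ 0.5309129 , -0.40552235,  0.        ]), array([ 0.52817326, -0.29430009,  0.        ]), array([ 0.4245643 , -0.31988621,  0.        ]), array([ 0.63284459, -0.28282407,  0.        ])]
dp [ 4.94 -4.21 -0.33]
```

```bash

python3 -m creep '[{"dp":[2.4,-2.1,0],"twist":[0,0,0],"grip":0.6},{"dp":[2.5,-2.1,0],"twist":[0,0,0],"grip":0.6},{"dp":[0,0,4],"twist":[0,0,0],"grip":0.6},{"dp":[0,0,4],"twist":[0,0,0],"grip":0.6},{"dp":[0,0,3],"twist":[0,0,0],"grip":0.6},{"dp":[0,0,0],"twist":[0,0,0],"grip":0.6}]'
python3 - <<'E'
from h import *
c=capture("wrist");T=tool();print(T[:3,3])
print([onz(c,r["uv"],0)[:2].round(4) for r in mark_of("saw","wrist")])
i=c["img"].copy();q=proj(c,[[.529,-.3005,.068]])[0]
x,y=q.astype(int);print(q);cv2.circle(i,(x,y),3,(0,0,255),1);cv2.imwrite("pics/w3.png",i[max(0,y-100):y+150,max(0,x-150):x+150])
go([.529,-.3005,.051])
E
```

```text
clock: 4.23
tcp_pos: [0.525, -0.2989, 0.131]
orientation: [0.995, -0.099, -0.005, -0.002]
force: [-0.7, 0.3, 0.1]
gripper_width: 0.596
grasp_force: 0.0
[ 0.52664705 -0.30013789  0.13413703]
[array([ 0.4293, -0.3218]), array([ 0.5311, -0.3029]), array([ 0.5342, -0.4118]), array([ 0.6381, -0.2852])]
[323.63115954 214.90250559]
dp [ 0.06 -0.09  8.55]
```

View pics/w3.png

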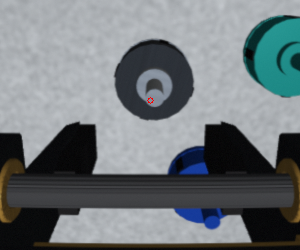

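The shank tip at crop (155,97) sits within about 2 mm of the prediction, between the jaws.

```bash

python3 -m creep '[{"dp":[0.1,-0.1,3],"twist":[0,0,0],"grip":0.6},{"dp":[0,0,3],"twist":[0,0,0],"grip":0.6},{"dp":[0,0,1],"twist":[0,0,0],"grip":0.6},{"dp":[0,0,0.9],"twist":[0,0,0],"grip":0.6},{"dp":[0,0,0],"twist":[0,0,0],"grip":0.6},{"dp":[0,0,0],"twist":[0,0,0],"grip":0.6},{"dp":[0,0,0],"twist":[0,0,0],"grip":0.6}]'; python3 -c "
from h import *
go([.529,-.3005,.051],-.2)"
```

```text
clock: 4.92
tcp_pos: [0.531, -0.3013, 0.0596]
orientation: [0.995, -0.1, 0.001, 0.001]
force: [-0.1, -0.5, 0.1]
gripper_width: 0.6
grasp_force: 0.0
dp [-0.21 -0.04  0.85]
twist [ 0.06 -0.18 -0.  ] dp after twist [-0.21 -0.04  0.86]
```

```bash

python3 -m creep '[{"dp":[-0.1,0,0.8],"twist":[0,0,0],"grip":0.6},{"dp":[0,0,0],"twist":[0,0,0],"grip":0.3},{"dp":[0,0,0],"twist":[0,0,0],"grip":0},{"dp":[0,0,0],"twist":[0,0,0],"grip":0},{"dp":[0,0,0],"twist":[0,0,0],"grip":0},{"dp":[0,0,0],"twist":[0,0,0],"grip":0},{"dp":[0,0,0],"twist":[0,0,0],"grip":0}]' 35; python3 -c "
from h import *
go([.529,-.3005,.051],-.2)"
```

```text
clock: 5.5
tcp_pos: [0.5289, -0.3004, 0.0498]
orientation: [0.995, -0.1, 0.0, 0.0]
force: [-0.2, -1.5, 1.1]
gripper_width: 0.168
grasp_force: 1.6
dp [ 0.01  0.01 -0.12]
twist [ 0.01 -0.01  0.01] dp after twist [ 0.01  0.01 -0.12]
```

```bash

python3 -m creep '[{"dp":[0,0,0],"twist":[0,0,0],"grip":0},{"dp":[0,0,0],"twist":[0,0,0],"grip":0},{"dp":[0,0,-2],"twist":[0,0,0],"grip":0},{"dp":[0,0,-4],"twist":[0,0,0],"grip":0},{"dp":[0,0,-4],"twist":[0,0,0],"grip":0},{"dp":[0,0,-4],"twist":[0,0,0],"grip":0},{"dp":[0,0,-4],"twist":[0,0,0],"grip":0},{"dp":[0,0,-4],"twist":[0,0,0],"grip":0}]' 
python3 -m creep '[{"dp":[-2,-3.5,0],"twist":[0,0,0],"grip":0},{"dp":[-2,-3.5,0],"twist":[0,0,0],"grip":0},{"dp":[-1,-3.5,0],"twist":[0,0,0],"grip":0},{"dp":[0,-3,0],"twist":[0,0,0],"grip":0},{"dp":[0,0,0],"twist":[0,0,0],"grip":0},{"dp":[0,0,0],"twist":[0,0,0],"grip":0},{"dp":[0,0,0],"twist":[0,0,0],"grip":0}]' 
python3 - <<'E'
from h import *
print(np.round(tool(),3))
c=capture("wrist");cv2.imwrite("pics/w4.png",c["img"])
for t,z in dict(saw=0,lip=.106,rim=.086,bay=.008,clamp_hinge=.116,case=0,clamp_tip=.2).items():
    print(t,[(round(r["score"],2),np.round(r["uv"]).tolist(),onz(c,r["uv"],z)[:2].round(3)) for r in mark_of(t,"wrist")[:4]])
E
```

```text
clock: 6.17
tcp_pos: [0.5279, -0.2996, 0.2711]
orientation: [0.995, -0.1, -0.001, -0.0]
force: [1.0, -0.0, -3.3]
gripper_width: 0.121
grasp_force: 35.0
clock: 6.75
tcp_pos: [0.5062, -0.1584, 0.2694]
orientation: [0.995, -0.1, -0.0, 0.0]
force: [0.2, -1.1, -4.3]
gripper_width: 0.122
grasp_force: 35.0
[[ 0.98  -0.198 -0.001  0.506]
 [-0.198 -0.98  -0.001 -0.158]
 [-0.001  0.001 -1.     0.269]
 [ 0.     0.     0.     1.   ]]
saw [(0.95, [514.0, 110.0], array([ 0.531, -0.407])), (0.83, [406.0, 44.0], array([ 0.631, -0.283])), (0.74, [319.0, 228.0], array([ 0.428, -0.137])), (0.7, [460.0, 204.0], array([ 0.424, -0.326]))]
lip []
rim [(0.59, [228.0, 212.0], array([ 0.494, -0.055]))]
bay [(0.79, [249.0, 160.0], array([ 0.536, -0.07 ])), (0.39, [233.0, 210.0], array([ 0.478, -0.033]))]
clamp_hinge [(0.98, [216.0, 82.0], array([ 0.617, -0.086]))]
case [(0.69, [249.0, 191.0], array([ 0.496, -0.057]))]
clamp_tip []
```

View pics/w4.png

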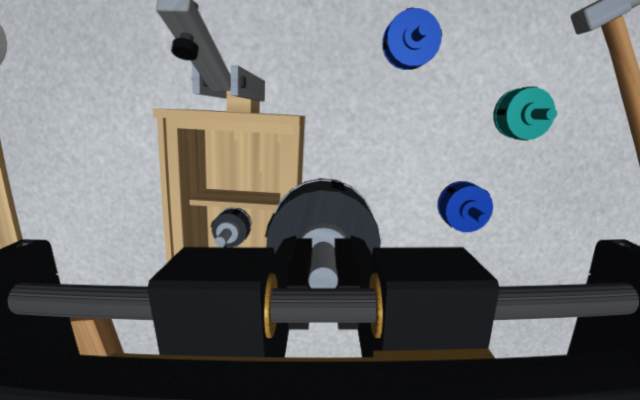

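The saw hangs straight in the jaws. The case's far-stop outer corners show at (156,110) and (305,116), and the clamp leans back, with the bar running from (200,85) up to (180,10). I'll fit the case pose using edge lines.

```bash
cat >> h.py <<'E'
from scipy.optimize import least_squares
def casepts(p,L):
    c,s=np.cos(p[2]),np.sin(p[2]);L=np.asarray(L,float)
    return np.c_[p[0]+c*L[:,0]-s*L[:,1],p[1]+s*L[:,0]+c*L[:,1],L[:,2]]
KP=dict(lip=(-.078,0,.106),rim=(0,0,.086),bay=(.0425,0,.008),clamp_hinge=(.126,0,.116),case=(0,0,0))
def fitcase(cams,extra=()):
    ob=[]
    for c,n in cams:
        for t,L in KP.items():
            for r in mark_of(t,n):
                ob.append((c,L,r["uv"],1))
    for c,L,uv in extra: ob.append((c,L,uv,1))
    W=[]
    f=lambda p:np.ravel([(onz(c,uv,L[2])[:2]-casepts(p,[L])[0,:2])*1000 for c,L,uv,w in ob])
    s=least_squares(f,[.497,-.06,-.22],loss="soft_l1",f_scale=3)
    r=f(s.x).reshape(-1,2);return s.x,[(o[1],e.round(1).tolist()) for o,e in zip(ob,r)]
E
python3 - <<'E'
from h import *
w=capture("wrist")
for uv in [(156,110),(305,116)]: print(uv,onz(w,uv,.099))
print(onz(w,(156,110),.099)-onz(w,(305,116),.099))
t=capture("top");p,r=fitcase([(w,"wrist"),(t,"top")]);print(p);[print(x) for x in r]
# overlay
i=w["img"].copy()
for L in [[(.1,.069,.099),(.1,-.069,.099)],[(.092,-.063,.099),(.092,.063,.099)],[(.082,-.052,.086),(.082,.052,.086),(.003,.052,.086),(.003,-.052,.086),(.082,-.052,.086)],[(.003,-.052,.063),(.003,.052,.063)],[(.1,-.069,.092),(0,-.069,.092)]]:
    q=proj(w,casepts(p,L)).astype(int);cv2.polylines(i,[q.reshape(-1,1,2)],False,(0,0,255),1)
cv2.imwrite("pics/w5.png",cv2.resize(i[60:270,120:340],None,fx=2.5,fy=2.5))
E
```

```text
(156, 110) [ 0.60793379 -0.01746799  0.099     ]
(305, 116) [ 0.57324262 -0.15359273  0.099     ]
[0.03469117 0.13612474 0.        ]
[ 0.49719502 -0.0583748  -0.26464147]
((0, 0, 0.086), [-2.9, 2.5])
((0.0425, 0, 0.008), [-1.3, 2.5])
((0.126, 0, 0.116), [-2.0, 3.3])
((0, 0, 0), [5.5, -0.0])
((0, 0, 0), [37.7, -7.3])
((-0.078, 0, 0.106), [-2.3, 0.3])
((-0.078, 0, 0.106), [255.6, -63.3])
((0, 0, 0.086), [1.6, 0.4])
((0, 0, 0.086), [61.5, 370.2])
((0.0425, 0, 0.008), [-0.7, 0.2])
((0.126, 0, 0.116), [-14.8, 0.8])
((0.126, 0, 0.116), [-98.7, -89.6])
((0, 0, 0), [-4.5, 1.0])
((0, 0, 0), [11.4, -11.3])
```

View pics/w5.png

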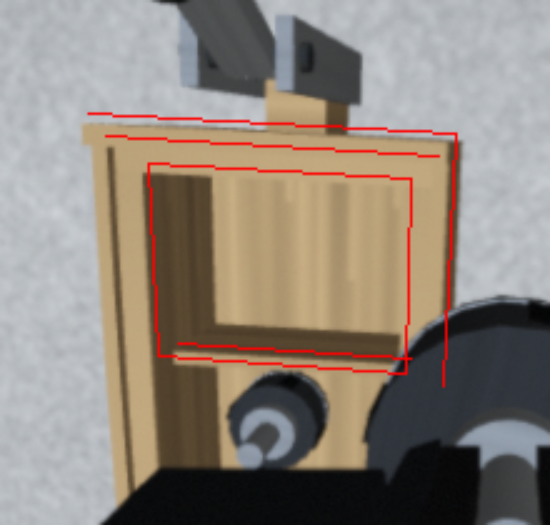

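```bash
python3 - <<'E'
from h import *
w=capture("wrist")
ob=[((.082,.052,.086),(178,129.6)),((.082,-.052,.086),(284,136)),((.1,.069,.099),(155,110)),((.1,-.069,.099),(304.5,116.5))]
f=lambda p:np.ravel([(onz(w,uv,L[2])[:2]-casepts(p,[L])[0,:2])*1000 for L,uv in ob])
s=least_squares(f,[.497,-.06,-.22]);print(s.x,s.fun.round(1)); p=s.x
b=casepts(p,[(.0425,0,.008)])[0];print(b);go([b[0],b[1],.25],p[2])
E
```

```text
[ 0.49370867 -0.05748203 -0.25973092] [ 0.3  1.7 -0.7  0.6  0.1  0.5  0.4 -2.7]
[ 0.53478318 -0.0683969   0.008     ]
dp [ 0.98 -9.35  1.97]
twist [ 0.   -0.    3.43] dp after twist [ 0.42 -9.39  1.97]
```

```bash

python3 -m creep '[{"dp":[0.3,-3.1,0],"twist":[0,0,3.2],"grip":0},{"dp":[0.3,-3.1,0],"twist":[0,0,0],"grip":0},{"dp":[0,-3.1,0],"twist":[0,0,0],"grip":0},{"dp":[0,0,3],"twist":[0,0,0],"grip":0},{"dp":[0,0,3],"twist":[0,0,0],"grip":0},{"dp":[0,0,2],"twist":[0,0,0],"grip":0},{"dp":[0,0,0],"twist":[0,0,0],"grip":0},{"dp":[0,0,0],"twist":[0,0,0],"grip":0}]'
python3 - <<'E'
from h import *
w=capture("wrist");print(tool()[:3,3]);cv2.imwrite("pics/w6.png",cv2.resize(w["img"],None,fx=1.2,fy=1.2))
go([.535,-.0695,.068],-.255)
E
```

```text
clock: 8.47
tcp_pos: [0.5339, -0.069, 0.1893]
orientation: [0.992, -0.127, -0.001, 0.0]
force: [0.6, -0.5, -2.5]
gripper_width: 0.122
grasp_force: 35.0
[ 0.53495592 -0.06928113  0.19040739]
dp [-0.    0.02 12.24]
twist [-0.   -0.06 -0.05] dp after twist [ 0.01  0.02 12.24]
```

View pics/w6.png

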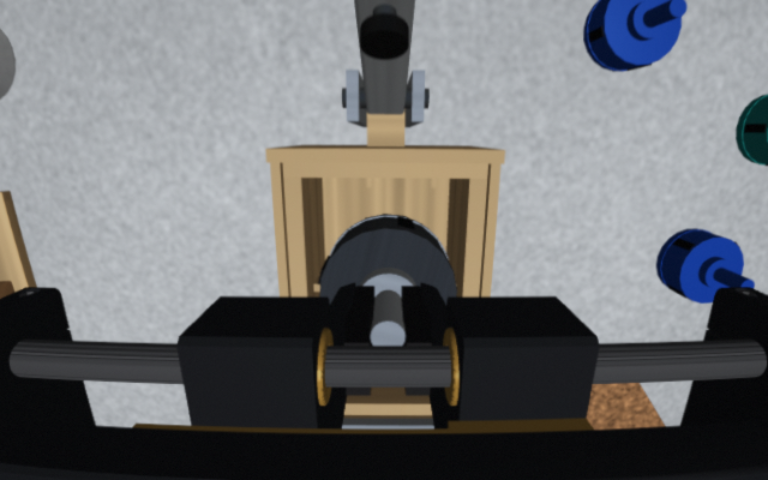

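The view is symmetric: the far-stop corners are at (266,148) and (505,150), the bay is centred on column 386, and the saw is at 388. Lowering.

```bash
python3 - <<'E'
from h import *
w=capture("wrist")
ob=[((.1,.069,.099),(221.7,123.5)),((.1,-.069,.099),(421,125))]
f=lambda p:np.ravel([(onz(w,uv,L[2])[:2]-casepts(p,[L])[0,:2])*1000 for L,uv in ob])
s=least_squares(f,[.497,-.06,-.22]);print(s.x,s.fun.round(1))
E
python3 -m creep '[{"dp":[0,0,3],"twist":[0,0,0],"grip":0},{"dp":[0,0,3],"twist":[0,0,0],"grip":0},{"dp":[0,0,3],"twist":[0,0,0],"grip":0},{"dp":[0,0,2],"twist":[0,0,0],"grip":0},{"dp":[0,0,1],"twist":[0,0,0],"grip":0},{"dp":[0,0,0],"twist":[0,0,0],"grip":0},{"dp":[0,0,0],"twist":[0,0,0],"grip":0},{"dp":[0,0,0],"twist":[0,0,0],"grip":0}]'
```

```text
[ 0.49727864 -0.05609598 -0.26317651] [ 0.2  0.8 -0.2 -0.8]
clock: 9.23
tcp_pos: [0.5359, -0.0694, 0.0715]
orientation: [0.992, -0.128, 0.002, -0.0]
force: [0.1, -0.3, -3.3]
gripper_width: 0.122
grasp_force: 35.0
```

```bash

python3 -m creep '[{"dp":[0,0,0.6],"twist":[0,0,0],"grip":0},{"dp":[0,0,0.3],"twist":[0,0,0],"grip":0},{"dp":[0,0,0.2],"twist":[0,0,0],"grip":0},{"dp":[0,0,0],"twist":[0,0,0],"grip":0},{"dp":[0,0,0],"twist":[0,0,0],"grip":0}]'
python3 -m creep '[{"dp":[0,0,0.2],"twist":[0,0,0],"grip":0},{"dp":[0,0,0],"twist":[0,0,0],"grip":0},{"dp":[0,0,0],"twist":[0,0,0],"grip":0}]'
```

```text
clock: 9.65
tcp_pos: [0.5343, -0.069, 0.0587]
orientation: [0.992, -0.127, -0.0, 0.0]
force: [0.4, 0.5, -3.1]
gripper_width: 0.12
grasp_force: 35.0
clock: 9.9
tcp_pos: [0.5345, -0.0693, 0.0577]
orientation: [0.992, -0.128, 0.0, 0.0]
force: [-1.9, 1.0, 6.5]
gripper_width: 0.126
grasp_force: 35.0
```

```bash

python3 -m creep '[{"dp":[0,0,0],"twist":[0,0,0],"grip":0.35},{"dp":[0,0,0],"twist":[0,0,0],"grip":0.4},{"dp":[0,0,-1],"twist":[0,0,0],"grip":0.4},{"dp":[0,0,-3],"twist":[0,0,0],"grip":0.4},{"dp":[0,0,-4],"twist":[0,0,0],"grip":0.4},{"dp":[0,0,-4],"twist":[0,0,0],"grip":0.4},{"dp":[0,0,-4],"twist":[0,0,0],"grip":0.4},{"dp":[0,0,-4],"twist":[0,0,0],"grip":0.4},{"dp":[0,0,-4],"twist":[0,0,0],"grip":0.4},{"dp":[0,0,0],"twist":[0,0,0],"grip":0.4}]'
python3 -c "
from h import *
w=capture('wrist');cv2.imwrite('pics/w7.png',w['img']);print([(r['uv'],onz(w,r['uv'],.008)) for r in mark_of('saw','wrist')]);print([(r['uv'],onz(w,r['uv'],.106)) for r in mark_of('lip','wrist')])"
python3 -m creep '[{"dp":[-1.2,-3.6,0],"twist":[0,0,0],"grip":0.6},{"dp":[-1.2,-3.6,0],"twist":[0,0,0],"grip":0.6},{"dp":[-1.2,-3.6,0],"twist":[0,0,0],"grip":0.6},{"dp":[-1.2,-3.6,0],"twist":[0,0,0],"grip":0.6},{"dp":[-1.2,-3.6,0],"twist":[0,0,0],"grip":0.6},{"dp":[-1.2,-3.6,0],"twist":[0,0,0],"grip":0.6},{"dp":[-1.2,-3.6,0],"twist":[0,0,0],"grip":0.6},{"dp":[-1.2,-3.6,0],"twist":[0,0,0],"grip":0.6},{"dp":[-1.2,-3.6,0],"twist":[0,0,0],"grip":0.6},{"dp":[-1.2,-3.6,0],"twist":[0,0,0],"grip":0.6}]'
python3 -m creep '[{"dp":[0,0,0],"twist":[0,0,0],"grip":0.6},{"dp":[0,0,0],"twist":[0,0,0],"grip":0.6},{"dp":[0,0,0],"twist":[0,0,0],"grip":0.6}]'
python3 - <<'E'
from h import *
w=capture("wrist");print(tool().round(3));cv2.imwrite("pics/w8.png",w["img"])
print([(r['score'],r['uv'],onz(w,r['uv'],0)) for r in mark_of('cover','wrist')])
E
```

```text
clock: 10.73
tcp_pos: [0.5385, -0.0698, 0.305]
orientation: [0.992, -0.128, 0.008, -0.0]
force: [1.3, 0.3, -0.7]
gripper_width: 0.397
grasp_force: 0.0
[([563.9, 112.2], array([ 0.52629131, -0.39761687,  0.008     ])), ([321.2, 170.8], array([ 0.52983384, -0.06364126,  0.008     ])), ([514.0, 197.8], array([ 0.42572216, -0.31561317,  0.008     ])), ([461.8, 56.2], array([ 0.6268448 , -0.27169075,  0.008     ]))]
[([319.5, 288.5], array([ 0.41311919, -0.03197372,  0.106     ]))]
clock: 11.72
tcp_pos: [0.5077, 0.3108, 0.2945]
orientation: [0.992, -0.127, -0.002, 0.002]
force: [1.1, 0.6, 0.4]
gripper_width: 0.599
grasp_force: 0.0
clock: 11.97
tcp_pos: [0.5086, 0.3083, 0.2949]
orientation: [0.992, -0.128, -0.001, 0.002]
force: [0.6, -0.6, -0.2]
gripper_width: 0.601
grasp_force: 0.0
[[ 0.967 -0.255 -0.002  0.509]
 [-0.255 -0.967 -0.003  0.307]
 [-0.001  0.003 -1.     0.295]
 [ 0.     0.     0.     1.   ]]
[(0.68, [290.8, 128.7], array([0.56599266, 0.33661997, 0.        ]))]
```

```bash
python3 -c "
import cv2,numpy as np
a=cv2.imread('pics/w7.png');b=cv2.imread('pics/w8.png')
cv2.imwrite('pics/w78.png',np.vstack([a[0:300,80:560],b[0:300,0:480]]))"
```

```text
(no output)
```

View pics/w78.png

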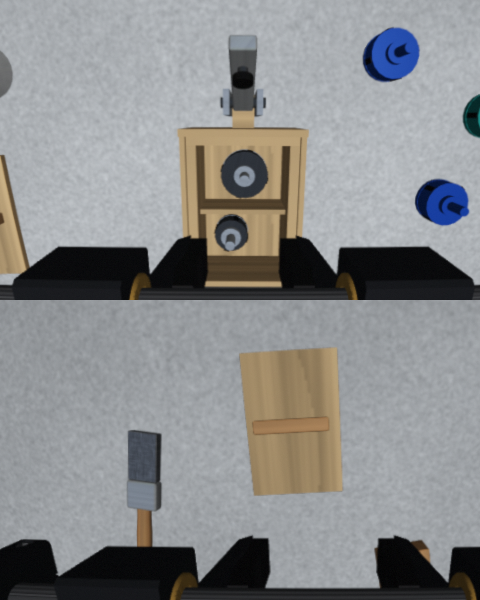

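The top panel shows the saw standing in the free bay at (244,173), shank up. The lower panel shows the cover with corners (240,53), (336,48), (342,190), (254,195) and the grip bar running from (253,128) to (329,124). I'll compute its pose and the grasp.

```bash
python3 - <<'E'
from h import *
np.set_printoptions(precision=4,suppress=True)
w=capture("wrist");i=w["img"];print(observe()["joint_pos"],tool()[:3,3])
# segment wood plate
hsv=cv2.cvtColor(i,cv2.COLOR_BGR2HSV);m=((hsv[...,1]>60)&(hsv[...,0]<25)).astype(np.uint8)*255
m[230:]=0;m[:,:200]=0;m[:,400:]=0
cs=max(cv2.findContours(m,0,2)[0],key=cv2.contourArea)
q=cv2.approxPolyDP(cs,8,True)[:,0].astype(float);print(q.tolist())
W=np.array([onz(w,u,.010)[:2] for u in q]);print(W)
c=W.mean(0);E=np.roll(W,-1,0)-W;l=np.hypot(*E.T);print("center",c,"len",l,"ang",np.arctan2(E[:,1],E[:,0]))
E
```

```text
[-0.6686  0.5921  0.0826  1.6048 -0.0554  0.9487 -2.3971] [0.5096 0.3074 0.2962]
[[334.0, 49.0], [239.0, 56.0], [254.0, 195.0], [341.0, 190.0]]
[[0.6454 0.2584]
 [0.6681 0.3733]
 [0.4949 0.4087]
 [0.4715 0.2931]]
center [0.57   0.3334] len [0.1171 0.1767 0.1179 0.1773] ang [ 1.3756  2.9398 -1.7707 -0.1972]
```

```bash

python3 -m creep '[{"dp":[2.6,-2,0],"twist":[0,0,0],"grip":0.6},{"dp":[2.6,-2,0],"twist":[0,0,0],"grip":0.6},{"dp":[0,0,0],"twist":[0,0,-7],"grip":0.6},{"dp":[0,0,0],"twist":[0,0,-7],"grip":0.6},{"dp":[0,0,0],"twist":[0,0,-7],"grip":0.6},{"dp":[0,0,0],"twist":[0,0,-7],"grip":0.6},{"dp":[0,0,0],"twist":[0,0,-7],"grip":0.6},{"dp":[0,0,0],"twist":[0,0,-7],"grip":0.6},{"dp":[0,0,0],"twist":[0,0,-7],"grip":0.6},{"dp":[0,0,0],"twist":[0,0,-7],"grip":0.6}]' 45
python3 -m creep '[{"dp":[0,0,4],"twist":[0,0,-7],"grip":0.6},{"dp":[0,0,4],"twist":[0,0,-7],"grip":0.6},{"dp":[0,0,2],"twist":[0,0,-7],"grip":0.6},{"dp":[0,0,0],"twist":[0,0,-7],"grip":0.6},{"dp":[0,0,0],"twist":[0,0,-7],"grip":0.6},{"dp":[0,0,0],"twist":[0,0,0],"grip":0.6},{"dp":[0,0,0],"twist":[0,0,0],"grip":0.6},{"dp":[0,0,0],"twist":[0,0,0],"grip":0.6}]'
python3 - <<'E'
from h import *
w=capture("wrist");go([.570,.333,.022],1.371);cv2.imwrite("pics/w9.png",w["img"])
print([(r['score'],r['uv'],onz(w,r['uv'],0)) for r in mark_of('cover','wrist')])
hsv=cv2.cvtColor(w["img"],cv2.COLOR_BGR2HSV);m=((hsv[...,1]>60)&(hsv[...,0]<25)).astype(np.uint8)*255
m[230:]=0
cs=max(cv2.findContours(m,0,2)[0],key=cv2.contourArea);print(cv2.boundingRect(cs))
print("pred",proj(w,[[*( [.570+.98*a+.2*b,.333-.2*a+.98*b]),.01] for a in(-.09,.09) for b in(-.06,.06)]).round().tolist())
print(cv2.approxPolyDP(cs,8,True)[:,0].tolist())
E
```

```text
clock: 12.95
tcp_pos: [0.5702, 0.3332, 0.2966]
orientation: [0.935, 0.355, -0.0, 0.001]
force: [0.3, -0.3, -0.7]
gripper_width: 0.601
grasp_force: 0.0
clock: 13.62
tcp_pos: [0.5702, 0.3343, 0.197]
orientation: [0.787, 0.616, 0.0, 0.0]
force: [-0.3, -0.1, -0.3]
gripper_width: 0.598
grasp_force: 0.0
dp [-0.16  0.02 17.51]
twist [ 0.05 -0.   -2.39] dp after twist [-0.16  0.02 17.51]
[(0.91, [324.4, 184.4], array([0.57, 0.33, 0.  ]))]
(231, 122, 181, 108)
pred [[243.0, 242.0], [231.0, 129.0], [410.0, 236.0], [413.0, 122.0]]
[[411, 123], [232, 129], [241, 228], [408, 229]]
```

```bash

python3 -m creep '[{"dp":[-0.1,0,3],"twist":[0,0,-2.4],"grip":0.6},{"dp":[0,0,4],"twist":[0,0,0],"grip":0.6},{"dp":[0,0,4],"twist":[0,0,0],"grip":0.6},{"dp":[0,0,3],"twist":[0,0,0],"grip":0.6},{"dp":[0,0,2],"twist":[0,0,0],"grip":0.6},{"dp":[0,0,1],"twist":[0,0,0],"grip":0.6},{"dp":[0,0,0],"twist":[0,0,0],"grip":0.6},{"dp":[0,0,0],"twist":[0,0,0],"grip":0.6}]' 
python3 -c "
from h import *
go([.570,.333,.022],1.371)"
```

```text
clock: 14.38
tcp_pos: [0.5699, 0.3346, 0.0274]
orientation: [0.773, 0.634, 0.001, 0.0]
force: [0.7, 0.2, 0.5]
gripper_width: 0.603
grasp_force: 0.0
dp [-0.16  0.04  0.54]
twist [ 0.05 -0.03  0.17] dp after twist [-0.16  0.04  0.54]
```

```bash

python3 -m creep '[{"dp":[-0.1,0,0.5],"twist":[0,0,0],"grip":0.5},{"dp":[0,0,0],"twist":[0,0,0],"grip":0.3},{"dp":[0,0,0],"twist":[0,0,0],"grip":0.1},{"dp":[0,0,0],"twist":[0,0,0],"grip":0.1},{"dp":[0,0,0],"twist":[0,0,0],"grip":0.1},{"dp":[0,0,0],"twist":[0,0,0],"grip":0.1},{"dp":[0,0,0],"twist":[0,0,0],"grip":0.1},{"dp":[0,0,0],"twist":[0,0,0],"grip":0.1}]' 45
python3 -c "
from h import *
print(observe()['tcp_pos'],R.from_quat(observe()['orientation']).as_matrix())"
```

```text
clock: 15.05
tcp_pos: [0.5696, 0.3333, 0.0222]
orientation: [0.773, 0.634, 0.0, 0.0]
force: [-0.5, -0.3, 3.6]
gripper_width: 0.175
grasp_force: 45.0
[0.56962746 0.33330358 0.02218406] [[ 1.95490331e-01  9.80705349e-01  7.41185060e-04]
 [ 9.80705503e-01 -1.95490632e-01  3.58607406e-04]
 [ 4.96582937e-04  6.56779987e-04 -9.99999661e-01]]
```

```bash

python3 -m creep '[{"dp":[0,0,-1],"twist":[0,0,0],"grip":0.1},{"dp":[0,0,-2],"twist":[0,0,0],"grip":0.1},{"dp":[0,0,-4],"twist":[0,0,0],"grip":0.1},{"dp":[0,0,-4],"twist":[0,0,0],"grip":0.1},{"dp":[0,0,-4],"twist":[0,0,0],"grip":0.1},{"dp":[0,0,-4],"twist":[0,0,0],"grip":0.1},{"dp":[0,0,-4],"twist":[0,0,0],"grip":0.1},{"dp":[-2,0,-4],"twist":[0,0,0],"grip":0.1},{"dp":[-3.5,0,-2],"twist":[0,0,0],"grip":0.1},{"dp":[-3.7,0,-2],"twist":[0,0,0],"grip":0.1}]' 
python3 -m creep '[{"dp":[-3.8,0,-1],"twist":[0,0,0],"grip":0.1},{"dp":[-3.8,0,-1],"twist":[0,0,0],"grip":0.1},{"dp":[-3.8,0,0],"twist":[0,0,0],"grip":0.1},{"dp":[-3.8,0,0],"twist":[0,0,0],"grip":0.1},{"dp":[-3.8,0,0],"twist":[0,0,0],"grip":0.1},{"dp":[-3.8,0,0],"twist":[0,0,0],"grip":0.1},{"dp":[-3.8,0,0],"twist":[0,0,0],"grip":0.1},{"dp":[-3.8,0,0],"twist":[0,0,0],"grip":0.1},{"dp":[-3.8,0,0],"twist":[0,0,0],"grip":0.1},{"dp":[-3.8,0,0],"twist":[0,0,0],"grip":0.1}]' 
python3 -m creep '[{"dp":[-1.5,0,0],"twist":[0,0,3.7],"grip":0.1},{"dp":[0,0,0],"twist":[0,0,0],"grip":0.1},{"dp":[0,0,0],"twist":[0,0,0],"grip":0.1},{"dp":[0,0,0],"twist":[0,0,0],"grip":0.1},{"dp":[0,0,0],"twist":[0,0,0],"grip":0.1}]' 
python3 - <<'E'
from h import *
print(tool().round(3))
w=capture("wrist");t=capture("top");i=w["img"].copy()
print([(round(r['score'],2),np.round(r['uv']).tolist(),r0) for r0 in KP for r in mark_of(r0,"wrist")+mark_of(r0,"top")])
import pickle;pickle.dump((w,t,observe()),open("wt.pkl","wb"))
g=cv2.resize(t["img"][150:260,280:390],None,fx=3,fy=3,interpolation=cv2.INTER_CUBIC)
o=np.zeros((600,800,3),np.uint8);o[:400,:640]=i;o[270:600,470:800]=g;cv2.imwrite("pics/w10.png",o)
E
```

```text
clock: 15.88
tcp_pos: [0.5508, 0.2455, 0.331]
orientation: [0.772, 0.636, 0.001, -0.0]
force: [1.1, -1.7, -2.3]
gripper_width: 0.178
grasp_force: 45.0
clock: 16.72
tcp_pos: [0.476, -0.1296, 0.3489]
orientation: [0.773, 0.635, -0.0, -0.0]
force: [0.5, -1.3, -2.5]
gripper_width: 0.175
grasp_force: 45.0
clock: 17.13
tcp_pos: [0.4749, -0.1407, 0.3489]
orientation: [0.792, 0.611, 0.0, -0.0]
force: [0.1, 0.6, -3.2]
gripper_width: 0.179
grasp_force: 45.0
[[ 0.254  0.967  0.     0.475]
 [ 0.967 -0.254  0.001 -0.141]
 [ 0.001 -0.    -1.     0.349]
 [ 0.     0.     0.     1.   ]]
[(0.63, [252.0, 97.0], 'lip'), (0.6, [328.0, 236.0], 'lip'), (0.22, [140.0, 209.0], 'lip'), (0.69, [324.0, 99.0], 'rim'), (0.85, [336.0, 212.0], 'rim'), (0.8, [337.0, 204.0], 'bay'), (0.68, [436.0, 98.0], 'clamp_hinge'), (0.63, [341.0, 175.0], 'clamp_hinge'), (0.73, [325.0, 99.0], 'case'), (0.27, [511.0, 93.0], 'case'), (0.61, [330.0, 215.0], 'case'), (0.3, [347.0, 152.0], 'case')]
```

View pics/w10.png

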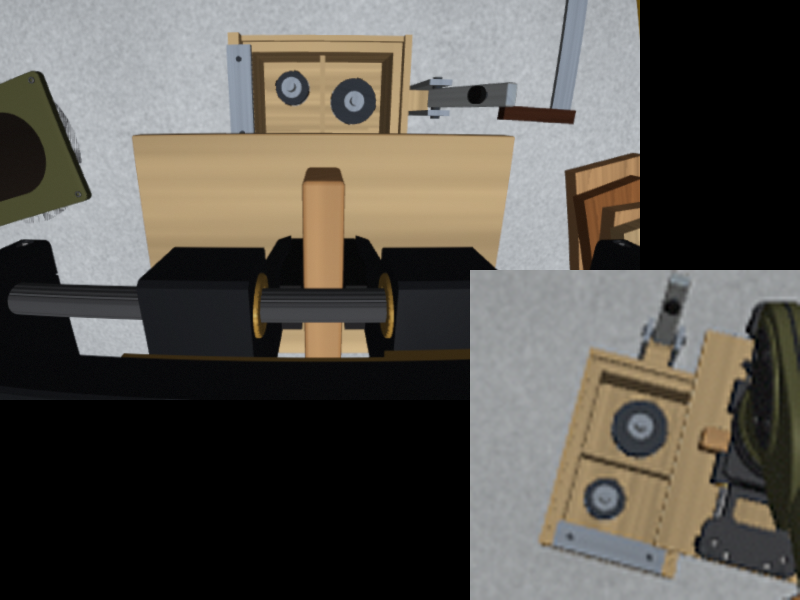

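The wrist view shows the case at u 229–412 and v 33–135, the saw at (353,100) in its bay, and the held cover's edge running from (133,135) to (513,136). I'll align the model edges to the gradients for an accurate case pose and to get the cover's offset in the hand.

```bash
cat > fit.py <<'E'
from h import *
import pickle
from scipy.optimize import differential_evolution,minimize
w,t,s=pickle.load(open("wt.pkl","rb"))
Tt=np.eye(4);Tt[:3,:3]=R.from_quat(s["orientation"]).as_matrix();Tt[:3,3]=s["tcp_pos"]
w=dict(w);w["extrinsics"]=Tt@np.array(w["T_tool_cam"])
def seg(a,b,n=60): return np.array(a)+np.linspace(0,1,n)[:,None]*(np.array(b)-np.array(a))
E=[seg((-.07,.069,.092),(.09,.069,.092)),seg((-.07,.063,.092),(.09,.063,.092)),seg((-.07,.052,.086),(.082,.052,.086)),seg((.082,-.03,.086),(.082,.052,.086)),
seg((.1,-.03,.099),(.1,.063,.099)),seg((.092,-.03,.099),(.092,.063,.099)),seg((-.078,-.03,.113),(-.078,.055,.113)),seg((-.003,-.03,.063),(-.003,.05,.063)),seg((.003,-.03,.063),(.003,.05,.063))]
Et=[seg((-.07,.069,.092),(.09,.069,.092)),seg((-.07,.052,.086),(.082,.052,.086)),seg((.1,-.01,.099),(.1,.063,.099)),seg((-.078,-.01,.113),(-.078,.055,.113)),seg((0,0,.063),(0,.05,.063))]
def score(c,E,sig):
    g=cv2.GaussianBlur(cv2.cvtColor(c["img"],cv2.COLOR_BGR2GRAY).astype(np.float32),(0,0),sig)
    gx,gy=cv2.Sobel(g,5,1,0),cv2.Sobel(g,5,0,1)
    T=np.linalg.inv(c["extrinsics"]);rv=cv2.Rodrigues(T[:3,:3])[0]
    def f(p):
        v=0
        for e in E:
            q=cv2.projectPoints(casepts(p,e),rv,T[:3,3],np.array(c["mtx"]),np.array(c["D"]))[0][:,0].astype(np.float32)
            d=q[-1]-q[0];n=np.array([-d[1],d[0]])/np.hypot(*d)
            a=cv2.remap(gx,q[:,:1],q[:,1:],1)*n[0]+cv2.remap(gy,q[:,:1],q[:,1:],1)*n[1]
            v+=abs(a.mean())
        return -v
    return f
for nm,c,E_ in(("wrist",w,E),("top",t,Et)):
    for sig in(2.,1.):
        r=differential_evolution(score(c,E_,sig),[(.48,.51),(-.075,-.042),(-.3,-.22)],seed=1,tol=1e-8)
        p=r.x;print(nm,sig,p.round(4),r.fun,"lateral",-np.sin(p[2])*p[0]+np.cos(p[2])*p[1],"axial",np.cos(p[2])*p[0]+np.sin(p[2])*p[1])
i=w["img"]
# cover far edge in the tool frame at tool z=.022-.010
g=cv2.GaussianBlur(cv2.cvtColor(i,cv2.COLOR_BGR2GRAY).astype(np.float32),(0,0),1);gy=cv2.Sobel(g,5,0,1)
Ti=np.linalg.inv(Tt)
for u in(150,190,430,470,500):
    v=125+np.argmax(gy[125:145,u]);o,d=ray(w,(u,v));o=Ti[:3,:3]@o+Ti[:3,3];d=Ti[:3,:3]@d;print("edge",u,v,(o+d*(.012-o[2])/d[2]).round(4))
for uv in((133,135),(513,136)):
    o,d=ray(w,uv);o=Ti[:3,:3]@o+Ti[:3,3];d=Ti[:3,:3]@d;print("corner",(o+d*(.012-o[2])/d[2]).round(4))
E
python3 fit.py
```

```text
wrist 2.0 [ 0.4801 -0.0658 -0.2637] -690.3975219726562 lateral 0.06161213877587954 axial 0.4806410355055253
wrist 1.0 [ 0.4802 -0.066  -0.2657] -1063.7247314453125 lateral 0.06245151775905043 axial 0.480643921694135
top 2.0 [ 0.4993 -0.075  -0.3   ] -178.5074462890625 lateral 0.07587371436073753 axial 0.4991369027227999
top 1.0 [ 0.4869 -0.0722 -0.2677] -283.8118896484375 lateral 0.05910532607964425 axial 0.4886410589627754
edge 150 136 [ 0.059  -0.0816  0.012 ]
edge 190 135 [ 0.0592 -0.0624  0.012 ]
edge 430 136 [0.0586 0.0486 0.012 ]
edge 470 136 [0.0589 0.0675 0.012 ]
edge 500 137 [0.0586 0.082  0.012 ]
corner [ 0.0596 -0.0899  0.012 ]
corner [0.0592 0.0883 0.012 ]
```

```bash
cat > prof.py <<'E'
import io,contextlib
with contextlib.redirect_stdout(io.StringIO()):
    from fit import *
g=cv2.cvtColor(w["img"],cv2.COLOR_BGR2GRAY).astype(int)
print("row70",[(u,int(g[68:73,u].mean())) for u in list(range(222,266))])
print("row70",[(u,int(g[68:73,u].mean())) for u in list(range(376,416))])
for u in (300,380): print("col",u,[(v,int(g[v,u-3:u+4].mean())) for v in range(30,62)])
p0=(.4955,-.0568,-.262)
L=[(-.104,.02,.113),(-.092,.02,.113),(-.078,.02,.113),(-.078,.02,.106),(-.003,.02,.063),(.003,.02,.063),(.082,.02,.086),(.092,.02,.086),(.092,.02,.099),(.1,.02,.099),(-.02,.069,.092),(-.02,.063,.092),(-.02,.063,.086),(-.02,.052,.086),(-.02,.052,.008),(.1,.069,.099),(.1,.063,.099)]
for l,q in zip(L,proj(w,casepts(p0,L))): print(l,q.round(1))
E
python3 prof.py
```

```text
row70 [(222, 189), (223, 187), (224, 184), (225, 179), (226, 174), (227, 162), (228, 153), (229, 153), (230, 153), (231, 152), (232, 152), (233, 152), (234, 148), (235, 149), (236, 148), (237, 146), (238, 145), (239, 145), (240, 148), (241, 151), (242, 152), (243, 151), (244, 150), (245, 151), (246, 152), (247, 154), (248, 152), (249, 146), (250, 128), (251, 91), (252, 71), (253, 67), (254, 61), (255, 59), (256, 61), (257, 64), (258, 65), (259, 62), (260, 61), (261, 62), (262, 64), (263, 83), (264, 146), (265, 164)]
row70 [(376, 167), (377, 167), (378, 166), (379, 166), (380, 159), (381, 123), (382, 62), (383, 51), (384, 49), (385, 51), (386, 52), (387, 53), (388, 51), (389, 49), (390, 49), (391, 58), (392, 107), (393, 149), (394, 162), (395, 163), (396, 163), (397, 163), (398, 163), (399, 163), (400, 153), (401, 93), (402, 61), (403, 93), (404, 149), (405, 160), (406, 161), (407, 161), (408, 161), (409, 161), (410, 168), (411, 184), (412, 187), (413, 185), (414, 183), (415, 179)]
col 300 [(30, 179), (31, 177), (32, 175), (33, 175), (34, 174), (35, 163), (36, 162), (37, 162), (38, 16
[... 499 characters left out ...]
52, 115), (53, 73), (54, 66), (55, 67), (56, 70), (57, 70), (58, 69), (59, 64), (60, 66), (61, 67)]
(-0.104, 0.02, 0.113) [227.5  77.2]
(-0.092, 0.02, 0.113) [238.3  77. ]
(-0.078, 0.02, 0.113) [251.   76.9]
(-0.078, 0.02, 0.106) [252.3  77.6]
(-0.003, 0.02, 0.063) [319.7  81.1]
(0.003, 0.02, 0.063) [324.5  81.1]
(0.082, 0.02, 0.086) [391.6  79.7]
(0.092, 0.02, 0.086) [400.   79.8]
(0.092, 0.02, 0.099) [402.7  78.6]
(0.1, 0.02, 0.099) [409.6  78.7]
(-0.02, 0.069, 0.092) [304.3  33.4]
(-0.02, 0.063, 0.092) [304.4  39.1]
(-0.02, 0.063, 0.086) [304.7  40.2]
(-0.02, 0.052, 0.086) [304.8  50.3]
(-0.02, 0.052, 0.008) [307.8  61. ]
(0.1, 0.069, 0.099) [411.9  33. ]
(0.1, 0.063, 0.099) [411.7  38.7]
```

```bash
cat >> prof.py <<'E'
print('----')
# (x,z) lines observed at row 70 -> u ; (y,z) lines at col -> v
U=[(-.078,.113,250.7),(.082,.086,392),(.092,.099,403.6),(.1,.099,410.3)]
V=[(.063,.092,39.8,300),(.052,.086,51.4,300),(.063,.092,40.8,380),(.052,.086,52.3,380)]
def at(c,p,mk,axis,val):
    a,b=proj(c,casepts(p,[mk(-.03),mk(.06)])); t_=(val-a[axis])/(b[axis]-a[axis]);return (a+t_*(b-a))[1-axis]
def f(p):
    return [at(w,p,lambda s_:(x,s_,z),1,70)-u for x,z,u in U]+[at(w,p,lambda s_:(s_,y,z),0,u)-v for y,z,v,u in V]
r=least_squares(f,p0);p=r.x;print("case",p.round(4),np.round(r.fun,2))
# tool pose for cover centred: cover origin in tool = (-.001?,0,.022)
yaw=p[2]+np.pi/2;print("tool yaw now",np.arctan2(Tt[1,0],Tt[0,0]),"needed",yaw)
E
python3 prof.py | sed -n '/----/,$p'
```

```text
----
case [ 0.4952 -0.0579 -0.2694] [ 0.26  0.2  -0.37 -0.09  0.18 -0.19  0.15 -0.15]
tool yaw now 1.3098342118140391 needed 1.3014218092912002
```

```bash
cat >> h.py <<'E'
CASE=(.4952,-.0579,-.2694)
def cov(xl,zl,th,dy=0.001,off=.022):
    """print the moves bringing the held cover's low lower edge to case (xl,zl) at tilt th (clamp end up)"""
    n=np.array([-np.sin(th),0,np.cos(th)]);ex=np.array([np.cos(th),0,np.sin(th)])
    L=np.array([xl,dy,zl])+.09*ex+off*n;P=casepts(CASE,[L])[0]
    c,s=np.cos(CASE[2]),np.sin(CASE[2]);Z=np.array([[c,-s,0],[s,c,0],[0,0,1]])
    print("TCP",P.round(4),"case L",L.round(4));go(P,Rm=Z@np.c_[[0,1,0],ex,-n])
def where(off=.022,dy=.001):
    "cover's tilt, yaw error and low edge in case coordinates from the tool pose"
    T=tool();c,s=np.cos(CASE[2]),np.sin(CASE[2]);Z=np.array([[c,-s,0],[s,c,0],[0,0,1]])
    M=Z.T@T[:3,:3];p=Z.T@(T[:3,3]-[CASE[0],CASE[1],0])-dy*M[:,0]+off*M[:,2]
    print("centre",p*1000,"tilt",np.degrees(np.arcsin(M[2,1])),"roll",np.degrees(np.arcsin(M[2,0])),"yawerr",np.degrees(np.arctan2(M[1,1],M[0,1])),"low",(p-.09*M[:,1])*1000,"high",(p+.09*M[:,1])*1000,observe()["force"],observe()["wrist_torque"])
E
python3 -c "
from h import *
cov(-.071,.139,.2);where()"
```

```text
TCP [ 0.5078 -0.0604  0.1784] case L [0.0128 0.001  0.1784]
dp [ 8.82  1.09 17.04]
twist [-11.46  -0.04   0.48] dp after twist [ 8.83 -2.39 16.9 ]
centre [  2.73 -88.32 326.8 ] tilt 0.001839964257793785 roll -0.004787589272974143 yawerr 0.4834553533594634 low [-87.27 -89.08 326.8 ] high [ 92.72 -87.56 326.8 ] [ 0.13  0.84 -2.79] [-0.05 -0.02  0.01]
```

```bash

python3 -m creep '[{"dp":[3,0.4,0],"twist":[0,0,0],"grip":0.1},{"dp":[3,0.4,0],"twist":[0,0,0],"grip":0.1},{"dp":[2.8,0.3,1],"twist":[0,0,0],"grip":0.1},{"dp":[0,0,3],"twist":[0,0,0.5],"grip":0.1},{"dp":[0,0,4],"twist":[0,0,0],"grip":0.1},{"dp":[0,0,4],"twist":[0,0,0],"grip":0.1},{"dp":[0,0,0],"twist":[-5.7,0,0],"grip":0.1},{"dp":[0,0,0],"twist":[-5.8,0,0],"grip":0.1},{"dp":[0,0,0],"twist":[0,0,0],"grip":0.1},{"dp":[0,0,0],"twist":[0,0,0],"grip":0.1}]' 
python3 -c "
from h import *
where();cov(-.071,.100,.2)"
```

```text
clock: 18.57
tcp_pos: [0.5069, -0.0603, 0.2288]
orientation: [0.791, 0.603, 0.059, 0.079]
force: [0.4, 0.8, -2.6]
gripper_width: 0.178
grasp_force: 45.0
centre [ 16.26480472  -0.25006677 207.27548554] tilt 11.32382948265628 roll -0.12009313188323957 yawerr 0.09663799441233294 low [-71.98304688  -0.39891025 189.60362844] high [ 1.04512656e+02 -1.01223282e-01  2.24947343e+02] [ 0.43854631  0.7659368  -2.5538104 ] [ 0.09612161  0.18914564 -0.03648165]
TCP [ 0.5078 -0.0604  0.1394] case L [0.0128 0.001  0.1394]
dp [ 0.04 -1.67  8.78]
twist [-0.14  0.1   0.09] dp after twist [ 0.02 -1.69  8.78]
```

```bash

python3 -m creep '[{"dp":[0,-0.55,2.9],"twist":[0,0,0],"grip":0.1},{"dp":[0,-0.55,2.9],"twist":[0,0,0],"grip":0.1},{"dp":[0,-0.4,2],"twist":[0,0,0],"grip":0.1},{"dp":[0,-0.2,1],"twist":[0,0,0],"grip":0.1},{"dp":[0,0,0],"twist":[0,0,0],"grip":0.1},{"dp":[0,0,0],"twist":[0,0,0],"grip":0.1},{"dp":[0,0,0],"twist":[0,0,0],"grip":0.1}]' 
python3 -c "
from h import *
where();cov(-.071,.0885,.2)"
```

```text
clock: 19.15
tcp_pos: [0.5108, -0.0612, 0.1403]
orientation: [0.792, 0.602, 0.062, 0.081]
force: [-0.0, -0.4, -2.8]
gripper_width: 0.181
grasp_force: 45.0
centre [ 2.03885333e+01 -7.87329960e-03  1.18794616e+02] tilt 11.666078229491141 roll 0.04348308729876637 yawerr -0.06254596983084078 low [-6.77522571e+01  8.83441435e-02  1.00595940e+02] high [ 1.08529324e+02 -1.04090743e-01  1.36993292e+02] [-1.27365765e-03 -4.37048148e-01 -2.80765032e+00] [0.05433872 0.25556391 0.05939011]
TCP [ 0.5078 -0.0604  0.1279] case L [0.0128 0.001  0.1279]
dp [ 0.   -0.55  1.15]
twist [ 0.21 -0.03 -0.06] dp after twist [ 0.   -0.55  1.15]
```

```bash

python3 -m creep '[{"dp":[0,-0.25,0.6],"twist":[0,0,0],"grip":0.1},{"dp":[0,-0.25,0.55],"twist":[0,0,0],"grip":0.1},{"dp":[0,0,0],"twist":[0,0,0],"grip":0.1},{"dp":[0,0,0],"twist":[0,0,0],"grip":0.1},{"dp":[0,0,0],"twist":[0,0,0],"grip":0.1}]' 
python3 -c "
from h import *
where();cov(-.086,.0885,.2)"
```

```text
clock: 19.57
tcp_pos: [0.5075, -0.0604, 0.1283]
orientation: [0.792, 0.602, 0.061, 0.08]
force: [0.5, 0.1, -2.5]
gripper_width: 0.179
grasp_force: 45.0
centre [ 16.96871065  -0.11179208 106.75866008] tilt 11.566226401090018 roll 0.02548619368563901 yawerr -0.043172686590654194 low [-7.12036889e+01 -4.53536739e-02  8.87136182e+01] high [105.14111024  -0.17823048 124.80370196] [ 0.4547755   0.08674038 -2.53655424] [ 0.0105824   0.29018372 -0.04527114]
TCP [ 0.4934 -0.0564  0.1279] case L [-0.0022  0.001   0.1279]
dp [ 0.01 -1.45 -0.26]
twist [ 0.11 -0.02 -0.04] dp after twist [ 0.01 -1.45 -0.26]
```

```bash

python3 -m creep '[{"dp":[0,-0.5,-0.1],"twist":[0,0,0],"grip":0.1},{"dp":[0,-0.5,-0.1],"twist":[0,0,0],"grip":0.1},{"dp":[0,-0.4,-0.08],"twist":[0,0,0],"grip":0.1},{"dp":[0,0,0],"twist":[0,0,0],"grip":0.1},{"dp":[0,0,0],"twist":[0,0,0],"grip":0.1}]' 
python3 -m creep '[{"dp":[0,-0.2,-0.04],"twist":[0,0,0],"grip":0.1},{"dp":[0,0,0],"twist":[0,0,0],"grip":0.1},{"dp":[0,0,0],"twist":[0,0,0],"grip":0.1}]' 
python3 -c "
from h import *
where();cov(-.0895,.086,.2)"
```

```text
clock: 19.98
tcp_pos: [0.4984, -0.0583, 0.1278]
orientation: [0.792, 0.603, 0.06, 0.08]
force: [0.3, -0.0, -2.5]
gripper_width: 0.177
grasp_force: 45.0
clock: 20.23
tcp_pos: [0.4963, -0.0577, 0.1275]
orientation: [0.792, 0.603, 0.06, 0.08]
force: [0.1, 0.9, -2.9]
gripper_width: 0.175
grasp_force: 45.0
centre [  5.42021286  -0.58225715 105.9070767 ] tilt 11.446300264252768 roll -0.07680465593432223 yawerr -0.021094280491183132 low [-82.7897828   -0.54978135  88.04662844] high [ 93.63020851  -0.61473296 123.76752496] [ 0.13774808  0.92974534 -2.85941151] [ 0.03611337  0.20618244 -0.02343045]
TCP [ 0.49   -0.0554  0.1254] case L [-0.0057  0.001   0.1254]
dp [ 0.05 -0.7   0.07]
twist [-0.01  0.08 -0.02] dp after twist [ 0.06 -0.7   0.07]
```

```bash

python3 -m creep '[{"dp":[0,-0.25,-0.04],"twist":[0,0,0],"grip":0.1},{"dp":[0,-0.2,-0.03],"twist":[0,0,0],"grip":0.1},{"dp":[0,0,0],"twist":[0,0,0],"grip":0.1},{"dp":[0,0,0],"twist":[0,0,0],"grip":0.1},{"dp":[0,0,0],"twist":[0,0,0],"grip":0.1}]' 
python3 -c "
from h import *
where()"
python3 -m creep '[{"dp":[0,-0.2,-0.04],"twist":[0,0,0],"grip":0.1},{"dp":[0,0,0],"twist":[0,0,0],"grip":0.1},{"dp":[0,0,0],"twist":[0,0,0],"grip":0.1}]' 
python3 -c "
from h import *
where();cov(-.0895,.086,.2)"
```

```text
clock: 20.65
tcp_pos: [0.4919, -0.0565, 0.1271]
orientation: [0.792, 0.602, 0.06, 0.08]
force: [0.5, -0.8, -3.2]
gripper_width: 0.175
grasp_force: 45.0
centre [  0.82910668  -0.57138665 105.54877341] tilt 11.434005824575607 roll -0.07745717335063618 yawerr -0.03622434991173844 low [-87.38470776  -0.51561485  87.70725353] high [ 89.04292112  -0.62715845 123.3902933 ] [ 0.46657725 -0.81587652 -3.21945883] [0.02068139 0.22459513 0.00524294]
clock: 20.9
tcp_pos: [0.4901, -0.056, 0.1272]
orientation: [0.792, 0.602, 0.06, 0.08]
force: [0.5, 0.3, -2.8]
gripper_width: 0.177
grasp_force: 45.0
centre [ -1.02972565  -0.56237002 105.62008519] tilt 11.4477617819934 roll -0.056110495920639984 yawerr -0.032374783813707515 low [-89.23925759  -0.51252752  87.75738685] high [ 87.17980628  -0.61221252 123.48278353] [ 0.48499     0.29016461 -2.75089829] [ 0.02161627 -0.02491002  0.07612034]
TCP [ 0.49   -0.0554  0.1254] case L [-0.0057  0.001   0.1254]
dp [ 0.05 -0.06  0.17]
twist [-0.01  0.06 -0.03] dp after twist [ 0.05 -0.06  0.17]
```

```bash

python3 -m creep '[{"dp":[0.05,-0.05,0.12],"twist":[0,0,0],"grip":0.1},{"dp":[0,0.07,0.31],"twist":[2,0,0],"grip":0.1},{"dp":[0,0.07,0.31],"twist":[2,0,0],"grip":0.1},{"dp":[0,0.07,0.31],"twist":[2,0,0],"grip":0.1},{"dp":[0,0,0],"twist":[0,0,0],"grip":0.1},{"dp":[0,0,0],"twist":[0,0,0],"grip":0.1},{"dp":[0,0,0],"twist":[0,0,0],"grip":0.1}]' 
python3 -c "
from h import *
where();cov(-.090,.0865,.03)"
```

```text
clock: 21.48
tcp_pos: [0.4959, -0.0585, 0.1201]
orientation: [0.794, 0.603, 0.041, 0.058]
force: [2.0, 1.0, 0.6]
gripper_width: 0.176
grasp_force: 45.0
centre [ 3.89018439 -1.48501783 98.34656157] tilt 8.131663081959598 roll -0.2885104294476836 yawerr -0.11014356535350668 low [-85.20475867  -1.31374436  85.61621257] high [ 92.98512746  -1.65629129 111.07691058] [1.99221223 1.04807602 0.56067594] [ 0.20179634 -0.09458008 -0.06466415]
TCP [ 0.4948 -0.0567  0.1112] case L [-0.0007  0.001   0.1112]
dp [ 0.14 -0.27  0.86]
twist [ 6.41  0.3  -0.13] dp after twist [ 0.14 -0.17  0.89]
```

```bash

python3 -m creep '[{"dp":[0,0,0],"twist":[0,0,0],"grip":0.1},{"dp":[0,0,0],"twist":[0,0,0],"grip":0.1},{"dp":[0,0,0],"twist":[0,0,0],"grip":0.1}]' 
python3 -c "
from h import *
where();cov(-.090,.0865,.09)"
```

```text
clock: 21.73
tcp_pos: [0.4953, -0.0583, 0.12]
orientation: [0.794, 0.604, 0.04, 0.058]
force: [1.2, -0.2, 1.1]
gripper_width: 0.177
grasp_force: 45.0
centre [ 3.22767931 -1.49487791 98.25813837] tilt 8.05151800958843 roll -0.37836664710340323 yawerr -0.02174612232420298 low [-85.88514195  -1.4610559   85.6524276 ] high [ 92.34050057  -1.52869992 110.86384913] [ 1.15521106 -0.15536353  1.14091086] [ 0.13608566 -0.07055189 -0.08255254]
TCP [ 0.4932 -0.0563  0.1165] case L [-0.0023  0.001   0.1165]
dp [ 0.14 -0.3   0.31]
twist [ 2.89  0.38 -0.03] dp after twist [ 0.13 -0.28  0.33]
```

```bash

python3 -m creep '[{"dp":[0.07,-0.15,-0.1],"twist":[0,0.2,0],"grip":0.1},{"dp":[0.07,-0.15,0],"twist":[0,0.2,0],"grip":0.1},{"dp":[0,0,0],"twist":[0,0,0],"grip":0.1},{"dp":[0,0,0],"twist":[0,0,0],"grip":0.1}]' 
python3 -c "
from h import *
where();cov(-.0895,.0865,.09);print(observe()['joint_pos'])"
```

```text
clock: 22.07
tcp_pos: [0.492, -0.0562, 0.1202]
orientation: [0.794, 0.604, 0.042, 0.055]
force: [0.9, -0.2, -2.9]
gripper_width: 0.177
grasp_force: 45.0
centre [-0.54096796 -0.21214713 98.4205547 ] tilt 7.954607961711803 roll 0.03384040660072468 yawerr -0.04746109585797172 low [-89.67495886  -0.13831276  85.96558728] high [ 88.59302295  -0.2859815  110.87552212] [ 0.92455152 -0.23994629 -2.89614884] [-0.0269407   0.12318855  0.04458721]
TCP [ 0.4937 -0.0564  0.1165] case L [-0.0018  0.001   0.1165]
dp [0.02 0.12 0.39]
twist [ 2.8  -0.03 -0.05] dp after twist [0.02 0.14 0.39]
[ 0.17  0.73 -0.28  2.18  1.11  0.25 -1.38]
```

```bash

python3 -m creep '[{"dp":[0,0.04,0.14],"twist":[1,0,0],"grip":0.1},{"dp":[0,0.04,0.14],"twist":[1,0,0],"grip":0.1},{"dp":[0,0.04,0.14],"twist":[1,0,0],"grip":0.1},{"dp":[0,0,0],"twist":[0,0,0],"grip":0.1},{"dp":[0,0,0],"twist":[0,0,0],"grip":0.1},{"dp":[0,0,0],"twist":[0,0,0],"grip":0.1}]' 
python3 -c "
from h import *
where();cov(-.090,.0865,.04)"
```

```text
clock: 22.57
tcp_pos: [0.4936, -0.0566, 0.1162]
orientation: [0.795, 0.605, 0.027, 0.034]
force: [0.2, 0.5, -3.3]
gripper_width: 0.173
grasp_force: 45.0
centre [ 2.40620735e-02 -1.93775237e-01  9.43012682e+01] tilt 4.976559416529172 roll 0.0530703645835568 yawerr -0.0643930881279632 low [-89.63660573  -0.09300813  86.4939323 ] high [ 89.68472988  -0.29454234 102.10860415] [ 0.20927266  0.45312402 -3.25601613] [ 0.04436221  0.07218094 -0.02038478]
TCP [ 0.4945 -0.0567  0.1121] case L [-0.001   0.001   0.1121]
dp [0.02 0.06 0.42]
twist [ 2.68 -0.05 -0.06] dp after twist [0.02 0.08 0.42]
```

```bash

python3 -m creep '[{"dp":[0,0.02,0.14],"twist":[0.9,0,0],"grip":0.1},{"dp":[0,0.02,0.14],"twist":[0.9,0,0],"grip":0.1},{"dp":[0,0.02,0.14],"twist":[0.9,0,0],"grip":0.1},{"dp":[0,0,0],"twist":[0,0,0],"grip":0.1},{"dp":[0,0,0],"twist":[0,0,0],"grip":0.1},{"dp":[0,0,0],"twist":[0,0,0],"grip":0.1}]' 
python3 -c "
from h import *
where();cov(-.090,.086,.0)"
```

```text
clock: 23.07
tcp_pos: [0.4947, -0.0567, 0.1123]
orientation: [0.796, 0.605, 0.013, 0.016]
force: [-0.4, 0.2, -3.2]
gripper_width: 0.179
grasp_force: 45.0
centre [4.54864036e-02 2.61909395e-02 9.02921977e+01] tilt 2.312505040073325 roll 0.04720881773717319 yawerr -0.0335331334658107 low [-8.98812033e+01  7.88217626e-02  8.66607094e+01] high [ 8.99721761e+01 -2.64398835e-02  9.39236860e+01] [-0.42123607  0.17293344 -3.18705994] [-0.00193896  0.01319201 -0.02263293]
TCP [ 0.4955 -0.0569  0.108 ] case L [0.    0.001 0.108]
dp [-0.    0.07  0.43]
twist [ 2.31 -0.05 -0.03] dp after twist [-0.    0.08  0.43]
```

```bash

python3 -m creep '[{"dp":[0,0.02,0.14],"twist":[0.8,0,0],"grip":0.1},{"dp":[0,0.02,0.14],"twist":[0.8,0,0],"grip":0.1},{"dp":[0,0.02,0.1],"twist":[0.7,0,0],"grip":0.1},{"dp":[0,0,0],"twist":[0,0,0],"grip":0.1},{"dp":[0,0,0],"twist":[0,0,0],"grip":0.1},{"dp":[0,0,0],"twist":[0,0,0],"grip":0.1}]' 
python3 -c "
from h import *
where();cov(-.090,.086,.0)"
```

```text
clock: 23.57
tcp_pos: [0.4957, -0.057, 0.1084]
orientation: [0.796, 0.605, 0.001, -0.0]
force: [0.9, 0.9, -3.0]
gripper_width: 0.184
grasp_force: 45.0
centre [2.38151263e-01 2.69470580e-02 8.63820574e+01] tilt 0.00011499629357441332 roll 0.08167147915520111 yawerr -0.07043195485350215 low [-89.76178074   0.13758129  86.3818768 ] high [ 9.02380833e+01 -8.36871701e-02  8.63822381e+01] [ 0.8967537   0.85699276 -2.98252905] [ 0.00179782 -0.0105336   0.00373987]
TCP [ 0.4955 -0.0569  0.108 ] case L [0.    0.001 0.108]
dp [ 0.   -0.02  0.04]
twist [ 0.   -0.08 -0.07] dp after twist [ 0.   -0.02  0.04]
```

```bash

python3 -m creep '[{"dp":[0,0,0.1],"twist":[0,0,0],"grip":0.1},{"dp":[0,0,0],"twist":[0,0,0],"grip":0.1},{"dp":[0,0,0],"twist":[0,0,0],"grip":0.1}]'
python3 -m creep '[{"dp":[0,0,0.1],"twist":[0,0,0],"grip":0.1},{"dp":[0,0,0],"twist":[0,0,0],"grip":0.1},{"dp":[0,0,0],"twist":[0,0,0],"grip":0.1}]'
python3 -c "
from h import *
where()"
```

```text
clock: 23.82
tcp_pos: [0.4957, -0.057, 0.1081]
orientation: [0.796, 0.605, 0.001, 0.0]
force: [-1.8, -0.3, 5.9]
gripper_width: 0.176
grasp_force: 45.0
clock: 24.07
tcp_pos: [0.4957, -0.057, 0.1081]
orientation: [0.796, 0.605, 0.001, 0.001]
force: [-3.8, -1.3, 16.2]
gripper_width: 0.178
grasp_force: 45.0
centre [2.91300757e-01 2.10607876e-02 8.60613025e+01] tilt 0.09848054425104377 roll 0.012101540891436766 yawerr -0.037361326546989024 low [-8.97085472e+01  7.97477313e-02  8.59066097e+01] high [ 9.02911487e+01 -3.76261560e-02  8.62159953e+01] [-3.75902184 -1.27228816 16.16167527] [-0.15427688  0.79026371 -0.0597161 ]
```

The cover is home: it bears on the rim at z = 86 mm with zero tilt. I'll ease off, release and rise.

```bash

python3 -m creep '[{"dp":[0,0,-0.15],"twist":[0,0,0],"grip":0.1},{"dp":[0,0,0],"twist":[0,0,0],"grip":0.25},{"dp":[0,0,0],"twist":[0,0,0],"grip":0.45},{"dp":[0,0,0],"twist":[0,0,0],"grip":0.45},{"dp":[0,0,0],"twist":[0,0,0],"grip":0.45},{"dp":[0,0,-2],"twist":[0,0,0],"grip":0.45},{"dp":[0,0,-4],"twist":[0,0,0],"grip":0.45},{"dp":[0,0,-4],"twist":[0,0,0],"grip":0.45},{"dp":[0,0,-4],"twist":[0,0,0],"grip":0.45},{"dp":[0,0,-4],"twist":[0,0,0],"grip":0.45}]'
python3 -m creep '[{"dp":[-3,0,-4],"twist":[0,0,0],"grip":0.2},{"dp":[-3,0,0],"twist":[0,0,0],"grip":0},{"dp":[0,0,0],"twist":[0,0,0],"grip":0},{"dp":[0,0,0],"twist":[0,0,0],"grip":0},{"dp":[0,0,0],"twist":[0,0,0],"grip":0}]'
cat > clampfit.py <<'E'
from h import *
w=capture("wrist");t=capture("top");sd=capture("side")
np.set_printoptions(precision=4,suppress=True)
C={"wrist":w,"top":t,"side":sd}
print(tool()[:3,3])
for n,c in C.items():
    for nm in("clamp_tip","clamp_hinge","cover","lip"):
        print(n,nm,[(round(r["score"],2),np.round(r["uv"]).tolist(),(onz(c,r["uv"],dict(cover=.086,lip=.106,clamp_hinge=.116,clamp_tip=.2)[nm])[:2]).round(4).tolist()) for r in mark_of(nm,n)[:2]])
    for a in(1.57,1.8,2.0,2.2): print(n,a,proj(c,casepts(CASE,[(.126-.096*np.cos(a),0,.116+.096*np.sin(a))]))[0].round(),end=" ")
    print("cover pred",proj(c,casepts(CASE,[(0,0,.086)]))[0].round())
cv2.imwrite("pics/w11.png",w["img"]);cv2.imwrite("pics/t11.png",t["img"])
E
python3 clampfit.py
```

```text
clock: 24.9
tcp_pos: [0.495, -0.057, 0.2896]
orientation: [0.796, 0.606, 0.0, -0.001]
force: [1.7, -1.4, -0.7]
gripper_width: 0.448
grasp_force: 0.0
clock: 25.32
tcp_pos: [0.4806, -0.1099, 0.3208]
orientation: [0.796, 0.605, 0.0, -0.001]
force: [0.8, -0.1, -0.5]
gripper_width: 0.094
grasp_force: 0.0
[ 0.4809 -0.1089  0.3208]
wrist clamp_tip [(0.86, [529.0, 129.0], [0.6557, -0.0963])]
wrist clamp_hinge [(0.95, [445.0, 126.0], [0.6187, -0.0876])]
wrist cover [(0.87, [325.0, 129.0], [0.4958, -0.059])]
wrist lip [(0.78, [249.0, 129.0], [0.418, -0.0366])]
wrist 1.57 [488. 136.] wrist 1.8 [514. 136.] wrist 2.0 [531. 136.] wrist 2.2 [543. 136.] cover pred [324. 128.]
top clamp_tip [(0.74, [347.0, 153.0], [0.65, -0.0922])]
top clamp_hinge [(0.93, [339.0, 175.0], [0.6038, -0.0755]), (0.69, [344.0, 172.0], [0.615, -0.091])]
top cover [(0.6, [332.0, 210.0], [0.5018, -0.0552]), (0.31, [344.0, 175.0], [0.61, -0.0913])]
top lip [(0.7, [327.0, 237.0], [0.4196, -0.0386]), (0.3, [239.0, 281.0], [0.2957, 0.2177])]
top 1.57 [347. 164.] top 1.8 [349. 157.] top 2.0 [350. 151.] top 2.2 [351. 146.] cover pred [333. 212.]
side clamp_tip [(0.72, [369.0, 182.0], [0.6613, -0.1])]
side clamp_hinge []
side cover [(0.8, [323.0, 219.0], [0.4916, -0.0575])]
side lip [(0.7, [306.0, 221.0], [0.4311, -0.04])]
side 1.57 [358. 185.] side 1.8 [364. 183.] side 2.0 [368. 183.] side 2.2 [372. 184.] cover pred [324. 219.]
```

```bash
cat >> h.py <<'E'
def tc(x,z,y=0.):
    P=casepts(CASE,[(x,y,z)])[0];go(P,CASE[2]+np.pi/2);T=tool();c,s=np.cos(CASE[2]),np.sin(CASE[2])
    d=T[:3,3]-[CASE[0],CASE[1],0];print("TCP in case mm",np.array([c*d[0]+s*d[1],-s*d[0]+c*d[1],d[2]])*1000)
E
python3 -c "
from h import *
tc(.225,.30)"
```

```text
dp [ 5.45 22.47  2.14]
twist [ 0.01 -0.07 -0.06] dp after twist [ 5.42 22.48  2.13]
TCP in case mm [  0.2  -54.24 321.26]
```

```bash

python3 -m creep '[{"dp":[0.9,3.7,0],"twist":[0,0,0],"grip":0},{"dp":[0.9,3.7,0],"twist":[0,0,0],"grip":0},{"dp":[0.9,3.7,0],"twist":[0,0,0],"grip":0},{"dp":[0.9,3.8,0],"twist":[0,0,0],"grip":0},{"dp":[0.9,3.8,0],"twist":[0,0,0],"grip":0},{"dp":[0.9,3.8,0],"twist":[0,0,0],"grip":0},{"dp":[0,0,3.5],"twist":[0,0,0],"grip":0},{"dp":[0,0,3.5],"twist":[0,0,0],"grip":0},{"dp":[0,0,0],"twist":[0,0,0],"grip":0},{"dp":[0,0,0],"twist":[0,0,0],"grip":0}]'
python3 -c "
from h import *
tc(.225,.173);print(observe()['force'],observe()['gripper_width'])"
```

```text
clock: 26.9
tcp_pos: [0.7109, -0.1185, 0.2494]
orientation: [0.796, 0.606, -0.001, -0.002]
force: [-0.9, 0.4, 1.2]
gripper_width: 0.004
grasp_force: 0.0
dp [0.1  0.14 7.64]
twist [-0.27 -0.   -0.03] dp after twist [0.1  0.1  7.64]
TCP in case mm [224.    -0.98 249.41]
[-0.95  0.42  1.23] 0.003543887542051349
```

```bash

python3 -m creep '[{"dp":[0.1,0,3.8],"twist":[0,0,0],"grip":0},{"dp":[0,0,3.8],"twist":[0,0,0],"grip":0},{"dp":[0,0,0],"twist":[0,0,0],"grip":0},{"dp":[0,-1.2,0],"twist":[0,0,0],"grip":0},{"dp":[0,-1.2,0],"twist":[0,0,0],"grip":0},{"dp":[0,-1.2,0],"twist":[0,0,0],"grip":0},{"dp":[0,-1.2,0],"twist":[0,0,0],"grip":0},{"dp":[0,-1.2,0],"twist":[0,0,0],"grip":0},{"dp":[0,-1.2,0],"twist":[0,0,0],"grip":0}]'
python3 -c "
from h import *
tc(.13,.1775);print(observe()['force'])"
```

```text
clock: 27.65
tcp_pos: [0.6468, -0.0982, 0.181]
orientation: [0.796, 0.605, 0.005, 0.003]
force: [3.2, -0.6, 2.8]
gripper_width: 0.006
grasp_force: 1.7
dp [-0.16 -2.69  0.32]
twist [ 0.62 -0.18 -0.14] dp after twist [-0.15 -2.68  0.35]
TCP in case mm [156.84   1.48 181.01]
[ 3.24 -0.59  2.83]
```

```bash

python3 -m creep '[{"dp":[0,-0.9,0.1],"twist":[0,0,0],"grip":0},{"dp":[-0.1,-0.9,0.1],"twist":[0,0,0],"grip":0},{"dp":[0,-0.9,0.1],"twist":[0,0,0],"grip":0},{"dp":[0,-1,0],"twist":[0,0,0],"grip":0},{"dp":[0,-1,0],"twist":[0,0,0],"grip":0},{"dp":[0,0,0],"twist":[0,0,0],"grip":0},{"dp":[0,0,0],"twist":[0,0,0],"grip":0}]'
python3 -c "
from h import *
tc(.085,.1714);print(observe()['force'])
c=capture('top');print([(r['score'],r['uv']) for r in mark_of('clamp_tip','top')])"
```

```text
clock: 28.23
tcp_pos: [0.5996, -0.0863, 0.1758]
orientation: [0.796, 0.605, 0.002, 0.002]
force: [2.4, -0.6, 3.6]
gripper_width: 0.005
grasp_force: 1.5
dp [-0.05 -2.33  0.42]
twist [ 0.32 -0.11 -0.07] dp after twist [-0.04 -2.32  0.44]
TCP in case mm [108.24   0.42 175.78]
[ 2.4  -0.6   3.62]
[(0.51, [339.8, 186.6])]
```

```bash

python3 -m creep '[{"dp":[0,-0.8,0.15],"twist":[0,0,0],"grip":0},{"dp":[0,-0.8,0.15],"twist":[0,0,0],"grip":0},{"dp":[0,-0.7,0.15],"twist":[0,0,0],"grip":0},{"dp":[0,-0.5,0.5],"twist":[0,0,0],"grip":0},{"dp":[0,-0.5,0.6],"twist":[0,0,0],"grip":0},{"dp":[0,-0.5,0.6],"twist":[0,0,0],"grip":0},{"dp":[0,0,0],"twist":[0,0,0],"grip":0},{"dp":[0,0,0],"twist":[0,0,0],"grip":0}]'
python3 -c "
from h import *
tc(.06,.1385);print(observe()['force'])"
```

```text
clock: 29.0
tcp_pos: [0.5593, -0.076, 0.1498]
orientation: [0.796, 0.606, -0.001, -0.001]
force: [0.0, -0.2, -0.1]
gripper_width: 0.005
grasp_force: 0.0
dp [ 0.04 -0.66  1.13]
twist [-0.21 -0.01 -0.02] dp after twist [ 0.04 -0.66  1.13]
TCP in case mm [ 66.6   -0.39 149.82]
[ 0.   -0.25 -0.07]
```

```bash

python3 -c "
from h import *
for n in('top','wrist','side'):
    c=capture(n);print(n,[(round(r['score'],2),r['uv']) for r in mark_of('clamp_tip',n)],[r['extent'] for r in find_in('clamp',n)[:1]])
    for a in(.0,.3,.6,.9,1.2): print(a,proj(c,casepts(CASE,[(.126-.096*np.cos(a),0,.116+.096*np.sin(a))]))[0].round(),end=' ')
    print()
"
python3 -m creep '[{"dp":[0,-0.2,0.4],"twist":[0,0,0],"grip":0},{"dp":[0,-0.2,0.4],"twist":[0,0,0],"grip":0},{"dp":[0,0,0],"twist":[0,0,0],"grip":0},{"dp":[0,0,0],"twist":[0,0,0],"grip":0}]'
```

```text
top [(0.66, [240.3, 275.9]), (0.53, [487.6, 211.8])] []
0.0 [336. 202.] 0.3 [337. 199.] 0.6 [339. 194.] 0.9 [341. 186.] 1.2 [344. 176.] 
wrist [(0.78, [253.1, 251.5]), (0.37, [577.1, 200.0])] [[256.5, 214.3, 442.2, 249.0]]
0.0 [258. 237.] 0.3 [255. 258.] 0.6 [273. 285.] 0.9 [320. 315.] 1.2 [400. 342.] 
side [(0.58, [334.8, 207.9]), (0.4, [325.6, 219.5])] [[332.5, 200.5, 361.4, 213.5]]
0.0 [332. 211.] 0.3 [333. 205.] 0.6 [337. 199.] 0.9 [342. 194.] 1.2 [349. 189.] 
clock: 29.78
tcp_pos: [0.5566, -0.075, 0.1424]
orientation: [0.796, 0.605, 0.0, -0.001]
force: [0.2, 0.9, -0.2]
gripper_width: -0.0
grasp_force: 0.0
```

```bash

python3 -m creep '[{"dp":[0,0,0.3],"twist":[0,0,0],"grip":0},{"dp":[0,0,0],"twist":[0,0,0],"grip":0},{"dp":[0,0,0],"twist":[0,0,0],"grip":0}]'
python3 -m creep '[{"dp":[0,0,0.3],"twist":[0,0,0],"grip":0},{"dp":[0,0,0],"twist":[0,0,0],"grip":0},{"dp":[0,0,0],"twist":[0,0,0],"grip":0}]'
python3 -m creep '[{"dp":[0,0,0.2],"twist":[0,0,0],"grip":0},{"dp":[0,0,0],"twist":[0,0,0],"grip":0},{"dp":[0,0,0],"twist":[0,0,0],"grip":0}]'
```

```text
clock: 30.03
tcp_pos: [0.5568, -0.075, 0.1395]
orientation: [0.796, 0.605, 0.0, -0.001]
force: [-0.3, 0.4, 0.1]
gripper_width: 0.006
grasp_force: 0.0
clock: 30.28
tcp_pos: [0.5571, -0.0751, 0.1366]
orientation: [0.796, 0.605, 0.0, -0.0]
force: [0.2, 0.1, 0.5]
gripper_width: 0.005
grasp_force: 0.0
clock: 30.53
tcp_pos: [0.5571, -0.0751, 0.1347]
orientation: [0.796, 0.605, 0.001, -0.0]
force: [-0.6, 0.5, 0.9]
gripper_width: 0.005
grasp_force: 0.0
```

```bash

for k in 1; do python3 -m creep '[{"dp":[0,0,0.2],"twist":[0,0,0],"grip":0},{"dp":[0,0,0],"twist":[0,0,0],"grip":0},{"dp":[0,0,0],"twist":[0,0,0],"grip":0}]'; done
python3 -m creep '[{"dp":[0,0,0.2],"twist":[0,0,0],"grip":0},{"dp":[0,0,0],"twist":[0,0,0],"grip":0},{"dp":[0,0,0],"twist":[0,0,0],"grip":0}]'
python3 -c "
from h import *
tc(.06,.13);print(observe()['force'])
for n in('wrist','side'):
    c=capture(n);print(n,[(round(r['score'],2),r['uv']) for r in mark_of('clamp_tip',n)])
    for a in(-.1,.0,.1,.2,.3): print(a,proj(c,casepts(CASE,[(.126-.096*np.cos(a),0,.116+.096*np.sin(a))]))[0].round(),end=' ')
"
```

```text
clock: 30.78
tcp_pos: [0.5572, -0.0751, 0.1327]
orientation: [0.796, 0.605, 0.001, -0.0]
force: [0.7, 0.2, -0.4]
gripper_width: 0.004
grasp_force: 0.0
clock: 31.03
tcp_pos: [0.5572, -0.0751, 0.1306]
orientation: [0.796, 0.605, 0.001, -0.0]
force: [-0.5, -0.2, 0.3]
gripper_width: 0.006
grasp_force: 0.0
dp [ 0.01 -0.43  0.06]
twist [ 0.01 -0.08 -0.05] dp after twist [ 0.01 -0.43  0.06]
TCP in case mm [ 64.33  -0.06 130.64]
[-0.46 -0.22  0.33]
wrist [(0.97, [254.6, 244.7])]
-0.1 [262. 244.] 0.0 [258. 251.] 0.1 [255. 259.] 0.2 [254. 268.] 0.3 [255. 278.] side [(0.68, [333.5, 211.3])]
-0.1 [332. 213.] 0.0 [332. 211.] 0.1 [332. 209.] 0.2 [333. 207.] 0.3 [333. 205.]
```

```bash

python3 -m creep '[{"dp":[0,0,0.2],"twist":[0,0,0],"grip":0},{"dp":[0,0,0],"twist":[0,0,0],"grip":0},{"dp":[0,0,0],"twist":[0,0,0],"grip":0}]'
python3 -m creep '[{"dp":[0,0,0.2],"twist":[0,0,0],"grip":0},{"dp":[0,0,0],"twist":[0,0,0],"grip":0},{"dp":[0,0,0],"twist":[0,0,0],"grip":0}]'
```

```text
clock: 31.48
tcp_pos: [0.5572, -0.0751, 0.1293]
orientation: [0.796, 0.605, 0.001, -0.0]
force: [-1.4, 0.3, 5.3]
gripper_width: 0.008
grasp_force: 2.6
clock: 31.73
tcp_pos: [0.5572, -0.075, 0.1291]
orientation: [0.796, 0.605, 0.001, 0.001]
force: [-5.8, 0.4, 20.0]
gripper_width: 0.002
grasp_force: 10.1
```

The bar stopped moving and the force rose to 20 N, so the foot bears on the cover. I'll retreat and check.

```bash

python3 -m creep '[{"dp":[0,0,-0.4],"twist":[0,0,0],"grip":0},{"dp":[0,0,-1],"twist":[0,0,0],"grip":0},{"dp":[0,0,-3],"twist":[0,0,0],"grip":0},{"dp":[0,0,-4],"twist":[0,0,0],"grip":0},{"dp":[0,0,-4],"twist":[0,0,0],"grip":0},{"dp":[0,0,-4],"twist":[0,0,0],"grip":0},{"dp":[-3,0,-4],"twist":[0,0,0],"grip":0},{"dp":[-3,0,0],"twist":[0,0,0],"grip":0},{"dp":[0,0,0],"twist":[0,0,0],"grip":0},{"dp":[0,0,0],"twist":[0,0,0],"grip":0}]'
python3 - <<'E'
from h import *
for n in('wrist','side'):
    c=capture(n);print(n,[(round(r['score'],2),r['uv']) for r in mark_of('clamp_tip',n)])
    for a in(-.1,.0,.1,.2,.3): print(a,proj(c,casepts(CASE,[(.126-.096*np.cos(a),0,.116+.096*np.sin(a))]))[0].round(),end=' ')
    print([(round(r['score'],2),r['uv'],onz(c,r['uv'],.086)) for r in mark_of('cover',n)],proj(c,casepts(CASE,[(0,0,.086)])))
    if n=="wrist":
        g=cv2.cvtColor(c["img"],6).astype(int);L=[(x,.03,.096) for x in(-.078,.09)]+[(.092,.03,.099)]
        q=proj(c,casepts(CASE,L));print(q.round(1));v=int(q[1][1]);print([(u,int(g[v-2:v+3,u].mean())) for u in range(int(q[1][0])-8,int(q[1][0])+14)])
E
```

```text
clock: 32.57
tcp_pos: [0.5418, -0.1306, 0.3243]
orientation: [0.797, 0.604, 0.0, 0.0]
force: [0.5, -0.0, -0.7]
gripper_width: 0.004
grasp_force: 0.0
wrist [(0.56, [290.6, 121.9]), (0.33, [279.2, 121.1])]
-0.1 [293. 128.] 0.0 [292. 128.] 0.1 [291. 128.] 0.2 [292. 129.] 0.3 [293. 129.] [(0.81, [264.5, 125.1], array([ 0.49204806, -0.0543282 ,  0.086     ]))] [[268.07475125 127.41335503]]
[[195.1 100.6]
 [348.2  99.7]
 [350.3  99.6]]
[(340, 152), (341, 152), (342, 152), (343, 152), (344, 152), (345, 150), (346, 132), (347, 108), (348, 110), (349, 137), (350, 145), (351, 147), (352, 146), (353, 147), (354, 147), (355, 151), (356, 166), (357, 169), (358, 169), (359, 169), (360, 169), (361, 170)]
side [(0.65, [335.3, 212.2])]
-0.1 [332. 213.] 0.0 [332. 211.] 0.1 [332. 209.] 0.2 [333. 207.] 0.3 [333. 205.] [(0.74, [325.4, 221.4], array([ 0.49180478, -0.06974162,  0.086     ])), (0.47, [238.5, 211.3], array([0.276384  , 0.16018311, 0.086     ]))] [[324.05515512 218.87557478]]
```

```bash
python3 -c "
from plant import *
print(job_done())"
```

```text
the job is handed in; nothing more can be done
None
```

I handed the job in at about 33 s of the 72 s allowed; no verdict came back. The dark hole saw stands in the free bay, the cover is seated flat in the rim under the lip, and the clamp's foot was pressed onto the cover at about 20 N tool force. I did not measure the foot force after letting go.

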